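# Load the scraper sterilisers and start them

## Robot

A 6-joint arm with a two-finger parallel gripper is mounted at the origin on the work surface. World frame = base frame: x ahead of the robot, y to its left, z up, the work surface at z = 0. Lengths are in m, angles in degrees, forces in N, time in s.
With the tool pointing down it reaches from about 0.4 to 0.825 m from the base axis. Payload 7 kg.
Tool frame: the origin (TCP) lies on the centre line of the jaws, within the pads' length; the fingertips stand 22 mm ahead of it and the grasp point (between the pads) lies 3 mm ahead of it (ctrl.finger_overhang is the distance from the TCP to the fingertips, in m); z points along the fingers, y is the line along which they close (so a half turn about z gives the same grasp; the last joint's range is limited). The gripper opens to 88 mm and grips with 3 to 60 N. Pads are 19 mm wide; open, the fingers measure 130 mm over their backs; the gripper's body (78 mm by 193 mm) begins 47 mm behind the grasp point.
Start: joints at [86.809, 20.546, 0.682, 0, -70.136, -16.507], TCP at [0.228, 0.635, 0.249] pointing down, gripper open.
Joint ranges: [-176.03, 176.03], [-82.01, 121.73], [-58.28, 71.71], [-173.87, 95.51], [-174.79, -0.11], [-173.66, 173.66]. Speed limits (degrees/s): [136.94, 136.94, 172.46, 180, 180, 180].

## Interface

Orientations are given as [roll, pitch, yaw] about the fixed x, y, z axes, in that order (R = Rz(yaw) Ry(pitch) Rx(roll)).
In Python, from plant import ctrl gives the robot as it stands. The module is installed in compiled form; this text tells all that it offers.
- The arm moves only by the shell command python3 -m creep 'ROWS'. ROWS is JSON, a list of rows, each an object with "grip": the closure, from 0 (fully open) to 1 (shut); "delta_pos": the shift along the tool's x, y, z scaled (see below), a list of three; "rotation": the turn, a rotation vector about the tool's x, y, z scaled (see below), a list of three. A call has 1 to 5 rows; each row is the pose to reach, as a shift and turn from the pose commanded when the call began, along the tool's axes at that moment; what a row does not reach only later rows make up. The controller multiplies each number of a shift by 10 cm and each number of a turn by pi/2 rad. A row lasts 1/10 s, in which the tool goes at most 50 mm and 8.59 degrees, less where a joint would pass 70% of its speed; a pose out of reach is approached as far as the arm can. A call with a number of a shift or a turn outside -1 to 1 is refused whole. A call with a gripper value outside its range is refused whole. The fingers move at their own pace and stop on an object; the grip force is fixed at half the most. Time passes only in rows, so rows that repeat a pose let the fingers close. It gives the time, the measured TCP pose, the force, the opening and the grip force at its end, in the units of the state.
- ctrl.get_obs(): the state, without advancing time (a new reading comes with each control period).
- ctrl.snapshot(name): name is "side" or "top" or "wrist"; returns a dict with "color" (384x512x3 uint8, red, green, blue), "intrinsics" (3x3 intrinsics, pixels), "distortion" ([k1, k2, p1, p2, k3] as OpenCV has them; the pictures are not rectified), "R" (3x3) and "t" (3): a world point X has camera coordinates R X + t. Camera axes: x right, y down, z forward; pixel columns grow to the right and rows downward; lengths in m; the calibration is good to about 2 mm. A picture is of the moment at which its call begins. There is no depth.
- ctrl.close_job(): hands the job in; it is judged then, once.
The state is a dict: "clock": time; "joint_pos": joint angles; "qvel": joint speeds; "tau": joint torques, N m; "tool_pos": TCP position; "orientation": TCP orientation; "force": force on the tool from outside, world axes, zero at the start; "moment": the same for the moment, N m; "opening": finger opening in m; "gripper_force": force on a finger pad.
Only numpy, scipy, OpenCV 4.12 (cv2) and the standard library are available. Lean on these libraries where they do the work, as an engineer would, in place of code of your own. Each camera call takes 0.05 s, during which the arm holds its last target. There are 200 camera calls.

## Task

Put every red-handled and blue-handled scraper lying on the bench into the open steriliser drawer whose roof carries the disc of the same colour. Push both drawers fully home, even one that stays empty, and only then press the yellow start pedal down to its stop and let it come back up. Leave the plain steel bar lying on the bench where it is.

Things in the scene. Friction and masses are not known exactly. Their poses are not given: they have to be found in the camera images.
- red_a: a loose hand scraper with a red handle (may be absent), 120 mm long along its x. Handle 85 long x 24 wide x 22 high, from x -60 to +25; steel blade 6 thick, 30 wide, to x +60. Origin: under the middle of its length, at the underside. Lies flat on the bench at the start
- red_b: a loose hand scraper with a red handle (may be absent), 120 mm long along its x. Handle 85 long x 24 wide x 22 high, from x -60 to +25; steel blade 6 thick, 30 wide, to x +60. Origin: under the middle of its length, at the underside. Lies flat on the bench at the start
- red_c: a loose hand scraper with a red handle (may be absent), 120 mm long along its x. Handle 85 long x 24 wide x 22 high, from x -60 to +25; steel blade 6 thick, 30 wide, to x +60. Origin: under the middle of its length, at the underside. Lies flat on the bench at the start
- blue_a: a loose hand scraper with a blue handle (may be absent), 120 mm long along its x. Handle 85 long x 24 wide x 22 high, from x -60 to +25; steel blade 6 thick, 22 wide, to x +60. Origin: under the middle of its length, at the underside. Lies flat on the bench at the start
- blue_b: a loose hand scraper with a blue handle (may be absent), 120 mm long along its x. Handle 85 long x 24 wide x 22 high, from x -60 to +25; steel blade 6 thick, 22 wide, to x +60. Origin: under the middle of its length, at the underside. Lies flat on the bench at the start
- blue_c: a loose hand scraper with a blue handle (may be absent), 120 mm long along its x. Handle 85 long x 24 wide x 22 high, from x -60 to +25; steel blade 6 thick, 22 wide, to x +60. Origin: under the middle of its length, at the underside. Lies flat on the bench at the start
- unit_left: the left steriliser, a fixed aluminium housing 200 deep (x) x 216 wide (y) x 100 high. Origin: centre of its underside; its front, with the drawer, is at x -100 and faces roughly the robot; +x points away from the robot
- drawer_left (a joint): how far the left steriliser's drawer is pulled out, m: 0 = fully home, at most 0.17; about 0.15 at the start. It slides along the unit's -x as it opens; resists with about 2 N
- drawer_left_in (a point): centre of the inner floor of the left drawer (moves with it, axes as the unit's), 11 mm above the bench. Inside 180 (x) x 190 (y), side walls 4 thick, rim 47 above this floor. The part of the drawer still under the housing cannot be reached from above: the opening runs from the front panel's inside (x -90) back to the housing's front, which is at x = opening - 98 mm
- drawer_left_face (a point): middle of the outer face of the left drawer's grey front panel (206 wide, 60 high, 8 thick), 36 mm above the bench, axes as the unit's; push it along +x to shut the drawer
- unit_right: the right steriliser, a fixed aluminium housing 200 deep (x) x 216 wide (y) x 100 high. Origin: centre of its underside; its front, with the drawer, is at x -100 and faces roughly the robot; +x points away from the robot
- drawer_right (a joint): how far the right steriliser's drawer is pulled out, m: 0 = fully home, at most 0.17; about 0.15 at the start. It slides along the unit's -x as it opens; resists with about 2 N
- drawer_right_in (a point): centre of the inner floor of the right drawer (moves with it, axes as the unit's), 11 mm above the bench. Inside 180 (x) x 190 (y), side walls 4 thick, rim 47 above this floor. The part of the drawer still under the housing cannot be reached from above: the opening runs from the front panel's inside (x -90) back to the housing's front, which is at x = opening - 98 mm
- drawer_right_face (a point): middle of the outer face of the right drawer's grey front panel (206 wide, 60 high, 8 thick), 36 mm above the bench, axes as the unit's; push it along +x to shut the drawer
- disc_red: red marking disc, 76 diameter x 6, fixed on the roof of one of the two sterilisers: that unit is for the red-handled scrapers. Origin: centre of its underside
- disc_blue: blue marking disc, 76 diameter x 6, fixed on the roof of one of the two sterilisers: that unit is for the blue-handled scrapers. Origin: centre of its underside
- pedal (a joint): angle of the yellow start pedal, rad: 0 = up, 0.22 = down at its stop; springs back when released; needs about 5 N to start and 11 N at the stop
- pedal_pad (a point): centre of the top of the pedal's black rubber tread (50 x 58 mm), about 62 mm above the bench; goes down about 23 mm. The pedal plate, 135 long x 60 wide, is hinged at its far (+x) end; x, y, z as the pedal plate's
- steel_bar: plain steel bar 120 x 20 x 20 mm lying among the scrapers, not to be loaded. Origin: centre of the underside

How it is judged (in metres and radians):
On the way, in this order (a step that is already met when the one before it is completed fails the run):
1. every scraper present lies in the drawer of its colour and both drawers are fully home (((horizontal distance between disc_red and unit_left below 0.12 m and x of red_a in the frame of drawer_left_in between -0.09 and 0.09 m and y of red_a in the frame of drawer_left_in between -0.095 and 0.095 m and z of red_a in the frame of drawer_left_in between -0.01 and 0.046 m) or (horizontal distance between disc_red and unit_right below 0.12 m and x of red_a in the frame of drawer_right_in between -0.09 and 0.09 m and y of red_a in the frame of drawer_right_in between -0.095 and 0.095 m and z of red_a in the frame of drawer_right_in between -0.01 and 0.046 m)) and ((horizontal distance between disc_red and unit_left below 0.12 m and x of red_b in the frame of drawer_left_in between -0.09 and 0.09 m and y of red_b in the frame of drawer_left_in between -0.095 and 0.095 m and z of red_b in the frame of drawer_left_in between -0.01 and 0.046 m) or (horizontal distance between disc_red and unit_right below 0.12 m and x of red_b in the frame of drawer_right_in between -0.09 and 0.09 m and y of red_b in the frame of drawer_right_in between -0.095 and 0.095 m and z of red_b in the frame of drawer_right_in between -0.01 and 0.046 m)) and ((horizontal distance between disc_red and unit_left below 0.12 m and x of red_c in the frame of drawer_left_in between -0.09 and 0.09 m and y of red_c in the frame of drawer_left_in between -0.095 and 0.095 m and z of red_c in the frame of drawer_left_in between -0.01 and 0.046 m) or (horizontal distance between disc_red and unit_right below 0.12 m and x of red_c in the frame of drawer_right_in between -0.09 and 0.09 m and y of red_c in the frame of drawer_right_in between -0.095 and 0.095 m and z of red_c in the frame of drawer_right_in between -0.01 and 0.046 m)) and ((horizontal distance between disc_blue and unit_left below 0.12 m and x of blue_a in the frame of drawer_left_in between -0.09 and 0.09 m and y of blue_a in the frame of drawer_left_in between -0.095 and 0.095 m and z of blue_a in the frame of drawer_left_in between -0.01 and 0.046 m) or (horizontal distance between disc_blue and unit_right below 0.12 m and x of blue_a in the frame of drawer_right_in between -0.09 and 0.09 m and y of blue_a in the frame of drawer_right_in between -0.095 and 0.095 m and z of blue_a in the frame of drawer_right_in between -0.01 and 0.046 m)) and ((horizontal distance between disc_blue and unit_left below 0.12 m and x of blue_b in the frame of drawer_left_in between -0.09 and 0.09 m and y of blue_b in the frame of drawer_left_in between -0.095 and 0.095 m and z of blue_b in the frame of drawer_left_in between -0.01 and 0.046 m) or (horizontal distance between disc_blue and unit_right below 0.12 m and x of blue_b in the frame of drawer_right_in between -0.09 and 0.09 m and y of blue_b in the frame of drawer_right_in between -0.095 and 0.095 m and z of blue_b in the frame of drawer_right_in between -0.01 and 0.046 m)) and ((horizontal distance between disc_blue and unit_left below 0.12 m and x of blue_c in the frame of drawer_left_in between -0.09 and 0.09 m and y of blue_c in the frame of drawer_left_in between -0.095 and 0.095 m and z of blue_c in the frame of drawer_left_in between -0.01 and 0.046 m) or (horizontal distance between disc_blue and unit_right below 0.12 m and x of blue_c in the frame of drawer_right_in between -0.09 and 0.09 m and y of blue_c in the frame of drawer_right_in between -0.095 and 0.095 m and z of blue_c in the frame of drawer_right_in between -0.01 and 0.046 m)) and value of joint each of drawer_left, drawer_right below 0.008 m), for 0.2 s.
2. the pedal is pressed down to its stop (value of joint pedal above 0.2 rad), for 0.1 s.
At the end, for the whole second after the job is handed in: every scraper present is inside the drawer under the disc of its own colour, both drawers are home within 8 mm, and the pedal, having been pressed to its stop (over 0.2 rad) after that, is up again (under 0.04 rad) (all of step 1 and value of joint pedal below 0.04 rad); the robot touches nothing.
It fails at once if the pedal is pressed while a drawer is open by more than 30 mm (value of joint pedal above 0.18 rad and value of joint any of drawer_left, drawer_right above 0.03 m).
It fails at once if the steel bar is moved more than 60 mm (distance of steel_bar from where it was at the start of the episode above 0.06 m).
Of red_a, red_b, red_c, blue_a, blue_b, blue_c only 4 to 6 are there at a start; the rules pass over those that are not, and their reading is None.
At some moment in a run one of red_a, red_b, red_c, blue_a, blue_b, blue_c may be knocked a few centimetres aside while the robot is not near it.
Once in a run the grip may slacken for a moment while it holds something.
It also fails if it takes over 210 s, if anything falls off the work surface, if the arm or the gripper's body presses on something with over 40 N, if the wrist force passes 120 N, or if a joint passes its speed limit or range.

## Working session

There is one attempt and no reset: what is moved stays moved. The work goes in short steps, Python scripts to look and compute and a shell command to move; the robot and the scene stay as the last step left them, time stands still between calls to the robot, and variables do not carry over. Pictures are saved under pics/ and viewed, at most 14 in all, crops included, and the job is handed in when it is done.

```bash
mkdir -p pics
python3 - <<'E'
from plant import ctrl
import cv2,numpy as np
o=ctrl.get_obs(); print({k:np.round(v,3).tolist() for k,v in o.items()})
for n in ("top","side","wrist"):
    s=ctrl.snapshot(n); cv2.imwrite(f"pics/{n}0.png",s["color"][:,:,::-1])
    np.savez(f"{n}0.npz",**s)
    print(n,np.round(s["intrinsics"],1).tolist(),np.round(s["distortion"],4),np.round(s["R"],3).tolist(),np.round(s["t"],3))
a=cv2.imread("pics/top0.png")
E
```

```text
{'clock': 0.0, 'joint_pos': [86.809, 20.59, 0.633, -0.019, -70.136, -16.507], 'qvel': [0.125, -0.035, -0.033, -0.031, -0.053, -0.003], 'tau': [0.0, -58.271, 29.308, 6.998, 0.007, -0.0], 'tool_pos': [0.227, 0.635, 0.248], 'orientation': [179.906, -0.01, -19.704], 'force': [0.216, -0.313, -0.096], 'moment': [-0.045, -0.019, 0.009], 'gripper_force': 0.0, 'opening': 0.088}
top [[359.8, 0.0, 258.2], [0.0, 359.8, 182.4], [0.0, 0.0, 1.0]] [-0.0744  0.      0.      0.      0.    ] [[0.022, -1.0, -0.009], [-0.988, -0.02, -0.154], [0.154, 0.012, -0.988]] [-0.006  0.609  1.041]
side [[431.2, 0.0, 255.1], [0.0, 431.2, 185.7], [0.0, 0.0, 1.0]] [-0.0356  0.      0.      0.      0.    ] [[0.773, -0.634, -0.001], [-0.486, -0.59, -0.645], [0.408, 0.499, -0.764]] [-0.477  0.352  1.183]
wrist [[317.5, 0.0, 253.6], [0.0, 317.5, 193.6], [0.0, 0.0, 1.0]] [-0.005  0.     0.     0.     0.   ] [[-0.337, -0.941, 0.001], [-0.91, 0.327, 0.254], [-0.239, 0.085, -0.967]] [ 0.674 -0.031  0.389]
```

View pics/top0.png

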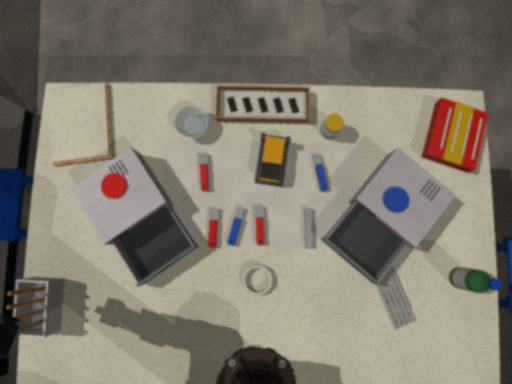

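View pics/side0.png

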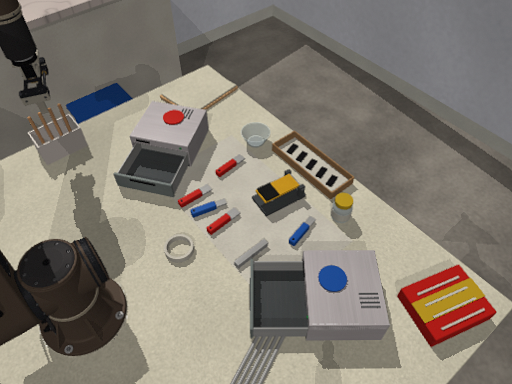

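Top view: red disc on the left unit (115,186), blue disc on the right unit (396,199). Red scrapers are at (205,172), (213,228) and (260,226), blue ones at (237,226) and (321,172), and the steel bar at (309,228). The pedal is at (272,160). Side view confirms five scrapers.

```bash
cat > h.py <<'E'
import cv2,numpy as np
from scipy.spatial.transform import Rotation as Ro
def und(s,p): return cv2.undistortPoints(np.float64(p).reshape(-1,1,2),s["intrinsics"],s["distortion"]).reshape(-1,2)
def ray(s,p):
    u=und(s,p); d=np.c_[u,np.ones(len(u))]@s["R"]; return -s["R"].T@s["t"],d
def cast(s,p,z):
    c,d=ray(s,p); return c+d*((z-c[2])/d[:,2])[:,None]
def tri(s1,p1,s2,p2):
    P=[np.c_[s["R"],s["t"]] for s in(s1,s2)]
    X=cv2.triangulatePoints(P[0],P[1],und(s1,[p1]).T,und(s2,[p2]).T); return (X[:3]/X[3]).ravel()
def mask(s,col):
    h=cv2.cvtColor(s["color"],cv2.COLOR_RGB2HSV); H,S,V=cv2.split(h)
    if col=="red": m=((H<8)|(H>172))&(S>150)&(V>60)
    elif col=="blue": m=(H>105)&(H<125)&(S>130)&(V>50)
    elif col=="roof":
        b=cv2.cvtColor(s["color"],cv2.COLOR_RGB2LAB); m=(b[:,:,2]<128)&(V>140)
    return cv2.morphologyEx(m.astype(np.uint8)*255,cv2.MORPH_OPEN,np.ones((2,2)))
def blobs(s,col,lo=60,hi=1e9):
    c,_=cv2.findContours(mask(s,col),cv2.RETR_EXTERNAL,cv2.CHAIN_APPROX_NONE)
    return [k.reshape(-1,2) for k in c if lo<cv2.contourArea(k)<hi]
def rect(s,k,z):
    """centre, long-axis angle, long, short of contour cast on plane z"""
    w=cast(s,k,z)[:,:2]; (c,sz,a)=cv2.minAreaRect(np.float32(w*1000))
    if sz[0]<sz[1]: a+=90
    a=(a+90)%180-90
    return np.array(c)/1000,a,max(sz),min(sz)
def go(o,x,y,z,yaw):
    """tool-axes shift (units 0.1 m) and turn (units pi/2) to a pointing-down pose"""
    R0=Ro.from_euler("xyz",o["orientation"],degrees=True); R1=Ro.from_euler("xyz",[180,0,yaw],degrees=True)
    d=R0.inv().apply(np.array([x,y,z])-o["tool_pos"])/0.1
    r=(R0.inv()*R1).as_rotvec()/(np.pi/2); return d.round(3),r.round(3)
E
python3 - <<'E'
from h import *
S={n:dict(np.load(n+"0.npz")) for n in("top","side")}
for col in("red","blue"):
    for n in S:
        for k in blobs(S[n],col,25):
            c,a,l,w=rect(S[n],k,.022); print(col,n,k.mean(0).round(1),"xy",c.round(3),"ang",round(a,1),"LxW",round(l),round(w))
s=S["top"]
for k in blobs(s,"roof",2000):
    c,a,l,w=rect(s,k,.1); W=cast(s,k,.1)[:,:2]
    bx=cv2.boxPoints(cv2.minAreaRect(np.float32(W))); print("roof",c,a,l,w,bx.round(3).tolist())
for n,b in(("top",(60,130,300,240)),("top2",(310,130,512,300))):
    x0,y0,x1,y1=b; cv2.imwrite(f"pics/crop_{n}.png",cv2.resize(s["color"][y0:y1,x0:x1,::-1],None,fx=3.2,fy=3.2,interpolation=cv2.INTER_CUBIC))
E
```

```text
red top [213.2 234.3] xy [0.45  0.141] ang -1.3 LxW 81 22
red top [260.7 231.5] xy [ 0.462 -0.003] ang 4.7 LxW 76 20
red top [114.4 186.4] xy [0.591 0.459] ang -88.7 LxW 76 73
red top [204.9 178. ] xy [0.624 0.173] ang 2.7 LxW 76 19
red top [455.1 139. ] xy [ 0.781 -0.629] ang -17.3 LxW 214 175
red side [442.6 306. ] xy [ 0.786 -0.624] ang -17.0 LxW 225 169
red side [219.  224.7] xy [ 0.462 -0.013] ang 3.2 LxW 87 30
red side [190.5 198.8] xy [0.451 0.129] ang -2.9 LxW 84 33
red side [226.6 168.5] xy [0.624 0.162] ang 5.6 LxW 89 31
red side [173.9 117.9] xy [0.623 0.507] ang -59.7 LxW 80 79
blue top [495.7 285.2] xy [ 0.309 -0.728] ang 87.2 LxW 43 30
blue top [509.7 262.8] xy [ 0.375 -0.776] ang -3.5 LxW 144 14
blue top [234.8 232.2] xy [0.459 0.075] ang -13.7 LxW 77 19
blue top [396.5 200.1] xy [ 0.567 -0.422] ang -1.7 LxW 75 73
blue top [ 10.7 207.1] xy [0.526 0.793] ang 7.4 LxW 235 90
blue top [322.2 178.2] xy [ 0.631 -0.191] ang 12.5 LxW 78 19
blue side [333.2 279.2] xy [ 0.6   -0.373] ang 50.4 LxW 79 78
blue side [299.6 234.8] xy [ 0.63 -0.2 ] ang 12.2 LxW 89 25
blue side [203.8 210. ] xy [0.459 0.064] ang -14.0 LxW 82 32
blue side [ 98.1 103.4] xy [0.438 0.781] ang -0.0 LxW 234 138
```

Run:
```python
from h import *
S={n:dict(np.load(n+"0.npz")) for n in("top","side")}; s=S["top"]
L=cv2.cvtColor(s["color"],cv2.COLOR_RGB2LAB)
for p in((115,212),(150,195),(370,190),(396,178),(300,270),(60,120),(150,240),(370,240)): print(p,L[p[1],p[0]])
# heights from two views: matching handle / disc centroids
T=[((213.2,234.3),(190.5,198.8)),((260.7,231.5),(219,224.7)),((204.9,178),(226.6,168.5)),((234.8,232.2),(203.8,210)),((322.2,178.2),(299.6,234.8)),((114.4,186.4),(173.9,117.9)),((396.5,200.1),(333.2,279.2))]
for a,b in T: print(tri(s,a,S["side"],b).round(3))
a=s["color"][130:300,60:210,::-1]; b=s["color"][130:300,315:465,::-1]
cv2.imwrite("pics/units.png",cv2.resize(np.hstack([a,b]),None,fx=2.6,fy=2.6,interpolation=cv2.INTER_CUBIC))
```

```text
(115, 212) [171 131 129]
(150, 195) [165 131 130]
(370, 190) [152 131 128]
(396, 178) [152 130 129]
(300, 270) [182 126 141]
(60, 120) [189 126 140]
(150, 240) [ 44 127 128]
(370, 240) [ 60 126 129]
[0.453 0.142 0.008]
[ 0.464 -0.004  0.009]
[0.628 0.175 0.006]
[0.46  0.075 0.007]
[ 0.634 -0.194  0.008]
[0.583 0.426 0.098]
[ 0.559 -0.394  0.1  ]
```

View pics/units.png

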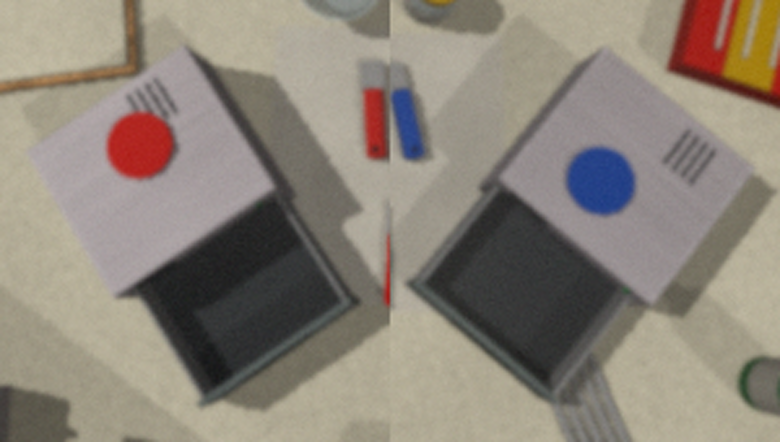

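The crop shows the left drawer's front-panel corners at about (196,245) and (139,285) and the right's at (323,239) and (376,283). Both drawers are empty.

Run:
```python
from h import *
s=dict(np.load("top0.npz")); L=cv2.cvtColor(s["color"],cv2.COLOR_RGB2LAB)
m=((L[:,:,2]<135)&(L[:,:,0]>135)).astype(np.uint8)*255
m=cv2.morphologyEx(m,cv2.MORPH_OPEN,np.ones((5,5)))
for k in cv2.findContours(m,cv2.RETR_EXTERNAL,cv2.CHAIN_APPROX_NONE)[0]:
    if cv2.contourArea(k)>2500:
        W=cast(s,k.reshape(-1,2),.1)[:,:2]; r=cv2.minAreaRect(np.float32(W)); print(np.round(r[0],3),np.round(r[1],3),round(r[2],1),cv2.boxPoints(r).round(3).tolist())
C=lambda l,ox:[(ox+x/2.6,130+y/2.6) for x,y in l]
for n,ox,f,q in(("L",60,[(355,300),(205,402)],[(188,48),(30,148),(118,296),(278,188)]),("R",165,[(412,283),(550,398)],[(604,48),(752,170),(653,303),(503,190)])):
    F=cast(s,C(f,ox),.066)[:,:2]; Q=cast(s,C(q,ox),.1)[:,:2]
    d=F[0]-F[1]; print(n,"face mid",F.mean(0).round(3),"width",np.linalg.norm(d).round(3),"normal ang",np.degrees(np.arctan2(d[1],d[0])).round(1)+90, "roof mid",Q.mean(0).round(3),"sides",[np.linalg.norm(Q[i]-Q[(i+1)%4]).round(3) for i in range(4)],
      "face->roof",np.linalg.norm(Q.mean(0)-F.mean(0)).round(3),np.degrees(np.arctan2(*(Q.mean(0)-F.mean(0))[::-1])).round(1),
      [np.degrees(np.arctan2(*(Q[(i+1)%4]-Q[i])[::-1])).round(1) for i in range(4)])
P=cast(s,[(258,185),(283,186),(287,138),(263,134)],.062)[:,:2]; print("pedal",P.round(3).tolist())
```

```text
[ 0.569 -0.423] [0.217 0.198] 50.8 [[0.42399999499320984, -0.4440000057220459], [0.5770000219345093, -0.5690000057220459], [0.7139999866485596, -0.4009999930858612], [0.5609999895095825, -0.2759999930858612]]
[0.557 0.418] [0.198 0.216] 36.1 [[0.4129999876022339, 0.44699999690055847], [0.5400000214576721, 0.2720000147819519], [0.699999988079071, 0.3889999985694885], [0.5730000138282776, 0.5630000233650208]]
L face mid [0.358 0.264] width 0.201 normal ang 35.7 roof mid [0.556 0.411] sides [np.float64(0.211), np.float64(0.2), np.float64(0.211), np.float64(0.194)] face->roof 0.246 36.6 [np.float64(124.2), np.float64(-144.2), np.float64(-54.3), np.float64(35.9)]
R face mid [ 0.382 -0.263] width 0.198 normal ang 141.1 roof mid [ 0.564 -0.423] sides [np.float64(0.214), np.float64(0.191), np.float64(0.204), np.float64(0.202)] face->roof 0.243 -41.2 [np.float64(-129.6), np.float64(141.0), np.float64(53.6), np.float64(-36.1)]
pedal [[0.599, 0.008], [0.597, -0.067], [0.745, -0.078], [0.756, -0.004]]
```

Both units fit the stated 200 × 216 roof. The left is centred at (0.557, 0.418), yaw 36°, and the right at (0.569, −0.423), yaw −39°. Moving over the first row of scrapers.

```bash
python3 -m creep '[{"grip":0.3,"delta_pos":[0.47,0.48,0],"rotation":[0,0,0]},{"grip":0.3,"delta_pos":[0.94,0.975,0],"rotation":[0,0,0]},{"grip":0.3,"delta_pos":[0.94,0.975,0],"rotation":[0,0,0]},{"grip":0.3,"delta_pos":[0.94,0.975,0],"rotation":[0,0,0]}]'
python3 -m creep '[{"grip":0.3,"delta_pos":[0.47,0.48,0],"rotation":[0,0,0]},{"grip":0.3,"delta_pos":[0.94,0.975,0],"rotation":[0,0,0]},{"grip":0.3,"delta_pos":[0.94,0.975,0],"rotation":[0,0,0]},{"grip":0.3,"delta_pos":[0.94,0.975,0],"rotation":[0,0,0]}]'
python3 -m creep '[{"grip":0.3,"delta_pos":[0.47,0.48,0],"rotation":[0,0,0]},{"grip":0.3,"delta_pos":[0.94,0.975,0],"rotation":[0,0,0]},{"grip":0.3,"delta_pos":[0.94,0.975,0],"rotation":[0,0,0]},{"grip":0.3,"delta_pos":[0.94,0.975,0],"rotation":[0,0,0]}]'
python3 - <<'E'
from h import *
from plant import ctrl
import time
s=ctrl.snapshot("wrist"); np.savez("w1.npz",**s); cv2.imwrite("pics/w1.png",s["color"][:,:,::-1])
o=ctrl.get_obs(); print(o["tool_pos"].round(3) if hasattr(o["tool_pos"],"round") else o["tool_pos"],o["orientation"],o["joint_pos"],o["opening"]); print(*go(o,.45,.141,.2,-1.3))
E
```

```text
clock: 0.55
tool_pos: [0.2843, 0.5083, 0.2491]
orientation: [180.0, 0.0, -19.8]
force: [-1.3, 1.0, 0.5]
opening: 0.0633
gripper_force: 0.0
clock: 0.95
tool_pos: [0.3396, 0.3855, 0.2489]
orientation: [180.0, 0.0, -19.8]
force: [0.5, 0.6, 0.6]
opening: 0.0614
gripper_force: 0.0
clock: 1.35
tool_pos: [0.3952, 0.2626, 0.2487]
orientation: [180.0, 0.0, -19.9]
force: [0.3, 0.3, -0.6]
opening: 0.0613
gripper_force: 0.0
[0.395 0.264 0.249] [-1.79979695e+02 -2.72783916e-03 -1.98444461e+01] [ 5.75758206e+01  1.36020932e+00 -2.35812117e+01 -1.94142697e-03
 -6.50381671e+01  1.25805528e+01] 0.061298888196486566
[0.935 0.972 0.487] [-0.    -0.    -0.206]
```

```bash
python3 -m creep '[{"grip":0.43,"delta_pos":[0.47,0.48,0.2],"rotation":[0,0,-0.07]},{"grip":0.43,"delta_pos":[0.935,0.97,0.49],"rotation":[0,0,-0.14]},{"grip":0.43,"delta_pos":[0.935,0.97,0.49],"rotation":[0,0,-0.206]},{"grip":0.43,"delta_pos":[0.935,0.97,0.49],"rotation":[0,0,-0.206]},{"grip":0.43,"delta_pos":[0.935,0.97,0.49],"rotation":[0,0,-0.206]}]'
python3 - <<'E'
from h import *
from plant import ctrl
a=dict(np.load("w1.npz")); s=ctrl.snapshot("wrist"); np.savez("w2.npz",**s); cv2.imwrite("pics/w2.png",s["color"][:,:,::-1])
o=ctrl.get_obs()
for n,q in(("w1",a),("w2",s)):
  for c in("red","blue"):
    for k in blobs(q,c,150): r=rect(q,k,.022); print(n,c,k.mean(0).round(1),k.min(0),k.max(0),r[0].round(3),round(r[1],1),round(r[2]),round(r[3]))
print(*go(o,.45,.141,.024,-1.3))
E
```

```text
clock: 1.9
tool_pos: [0.4501, 0.1424, 0.1991]
orientation: [180.0, 0.0, -1.3]
force: [0.2, 0.2, 0.1]
opening: 0.05
gripper_force: 0.0
w1 red [335.4  86.2] [315  46] [355 126] [0.452 0.147] -1.3 83 26
w1 red [12.3 50.5] [0 3] [34 94] [0.6   0.455] -31.2 91 36
w1 red [462.5  32.3] [439   0] [486  71] [0.46  0.006] 3.7 78 32
w1 blue [392.1  57.4] [379  15] [405  99] [0.46  0.082] -14.2 83 28
w2 red [251.1 176.3] [240 136] [262 217] [0.453 0.145] -0.9 83 23
w2 red [392.4 161.1] [378 121] [407 204] [0.464 0.004] 4.4 84 28
w2 red [213.5  18.6] [198   0] [228  40] [0.598 0.174] 5.8 34 23
w2 blue [316.2 166.4] [295 126] [338 209] [0.461 0.08 ] -14.0 83 26
[-0.002  0.022  1.757] [-0.    -0.     0.001]
```

View pics/w2.png

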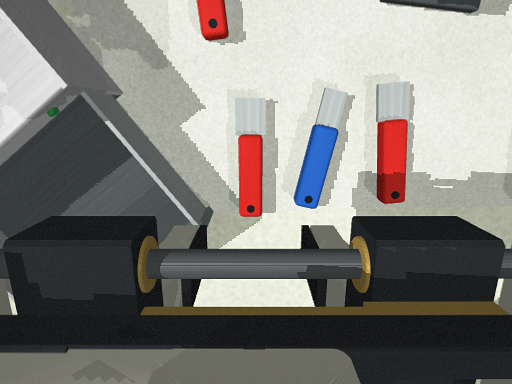

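View: red scraper centred at (251,176), with its blue neighbour at (316,166) and another red at (392,161). The side gaps are free for jaws 50 mm apart. I'll check the height from the two wrist views, then descend.

```bash
python3 - <<'E'
from h import *
a=dict(np.load("w1.npz"));b=dict(np.load("w2.npz"))
for p,q in(((335.4,86.2),(251.1,176.3)),((392.1,57.4),(316.2,166.4))): print(tri(a,p,b,q).round(3))
E
python3 -m creep '[{"grip":0.43,"delta_pos":[0.02,-0.01,0.5],"rotation":[0,0,0]},{"grip":0.43,"delta_pos":[0.02,-0.01,0.9],"rotation":[0,0,0]},{"grip":0.43,"delta_pos":[0.02,-0.01,0.9],"rotation":[0,0,0]}]'
python3 -m creep '[{"grip":0.43,"delta_pos":[0,0,0.3],"rotation":[0,0,0]},{"grip":0.43,"delta_pos":[0,0,0.6],"rotation":[0,0,0]},{"grip":0.43,"delta_pos":[0,0,0.7],"rotation":[0,0,0]},{"grip":0.43,"delta_pos":[0,0,0.7],"rotation":[0,0,0]}]'
```

```text
[0.453 0.145 0.014]
[0.461 0.077 0.01 ]
clock: 2.25
tool_pos: [0.4491, 0.143, 0.1059]
orientation: [179.7, 0.4, -1.1]
force: [0.0, 0.5, 0.6]
opening: 0.0502
gripper_force: 0.0
clock: 2.65
tool_pos: [0.4519, 0.1441, 0.0399]
orientation: [180.0, 0.0, -1.1]
force: [-0.5, -0.7, -0.1]
opening: 0.0502
gripper_force: 0.0
```

```bash
python3 -m creep '[{"grip":0.43,"delta_pos":[0,0,0.15],"rotation":[0,0,0]},{"grip":0.43,"delta_pos":[0,0,0.15],"rotation":[0,0,0]},{"grip":1,"delta_pos":[0,0,0.15],"rotation":[0,0,0]},{"grip":1,"delta_pos":[0,0,0.15],"rotation":[0,0,0]},{"grip":1,"delta_pos":[0,0,0.15],"rotation":[0,0,0]}]'
python3 -m creep '[{"grip":1,"delta_pos":[0,0,0],"rotation":[0,0,0]},{"grip":1,"delta_pos":[0,0,0],"rotation":[0,0,0]},{"grip":1,"delta_pos":[0,0,0],"rotation":[0,0,0]}]'
python3 -m creep '[{"grip":1,"delta_pos":[0,0,-0.4],"rotation":[0,0,0]},{"grip":1,"delta_pos":[0,0,-0.9],"rotation":[0,0,0]},{"grip":1,"delta_pos":[0,0,-0.9],"rotation":[0,0,0]},{"grip":1,"delta_pos":[0,0,-0.9],"rotation":[0,0,0]}]'
python3 - <<'E'
from h import *
from plant import ctrl
print(*go(ctrl.get_obs(),.376,.351,.115,36))
E
```

```text
clock: 3.15
tool_pos: [0.4523, 0.1436, 0.0256]
orientation: [-179.9, -0.1, -1.2]
force: [0.1, 0.1, -0.4]
opening: 0.0312
gripper_force: 0.0
clock: 3.45
tool_pos: [0.4522, 0.1435, 0.0252]
orientation: [-180.0, -0.1, -1.1]
force: [-2.5, 1.1, 7.1]
opening: 0.0239
gripper_force: 30.0
clock: 3.85
tool_pos: [0.4521, 0.1435, 0.1157]
orientation: [-179.9, -0.1, -1.2]
force: [-1.1, -1.0, -1.2]
opening: 0.0239
gripper_force: 30.0
[-0.803 -2.059  0.01 ] [-0.001 -0.002 -0.413]
```

```bash
python3 -m creep '[{"grip":1,"delta_pos":[-0.2,-0.4,0],"rotation":[0,0,0]},{"grip":1,"delta_pos":[-0.4,-0.8,0],"rotation":[0,0,-0.07]},{"grip":1,"delta_pos":[-0.4,-1,0],"rotation":[0,0,-0.14]},{"grip":1,"delta_pos":[-0.4,-1,0],"rotation":[0,0,-0.2]},{"grip":1,"delta_pos":[-0.4,-1,0],"rotation":[0,0,-0.2]}]'
python3 - <<'E'
from h import *
from plant import ctrl
s=ctrl.snapshot("wrist"); cv2.imwrite("pics/w3.png",s["color"][:,:,::-1])
print(*go(ctrl.get_obs(),.376,.351,.115,36))
E
```

```text
clock: 4.35
tool_pos: [0.4128, 0.2437, 0.113]
orientation: [179.9, 0.2, 17.0]
force: [-0.5, 0.3, -2.4]
opening: 0.0235
gripper_force: 30.0
[-0.043 -1.138 -0.02 ] [ 0.001  0.002 -0.214]
```

View pics/w3.png

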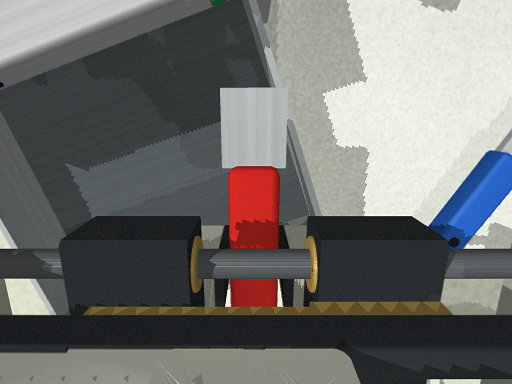

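Held well: red handle centred in the jaws (254,230), blade forward (253,127), with the right drawer wall running (255,0)–(310,200).

```bash
python3 -m creep '[{"grip":1,"delta_pos":[-0.02,-0.4,0],"rotation":[0,0,-0.07]},{"grip":1,"delta_pos":[-0.04,-0.8,0],"rotation":[0,0,-0.14]},{"grip":1,"delta_pos":[-0.04,-1,0],"rotation":[0,0,-0.21]},{"grip":1,"delta_pos":[-0.04,-1,0],"rotation":[0,0,-0.21]},{"grip":1,"delta_pos":[-0.04,-1,0],"rotation":[0,0,-0.21]}]'
python3 - <<'E'
from h import *
from plant import ctrl
s=ctrl.snapshot("wrist"); np.savez("w4.npz",**s); cv2.imwrite("pics/w4.png",s["color"][:,:,::-1])
print(*go(ctrl.get_obs(),.376,.351,.05,36))
E
```

```text
clock: 4.9
tool_pos: [0.3806, 0.3376, 0.1137]
orientation: [180.0, 0.1, 35.5]
force: [-0.3, -0.8, -0.8]
opening: 0.0239
gripper_force: 30.0
[ 0.042 -0.14   0.638] [ 0.     0.001 -0.005]
```

View pics/w4.png

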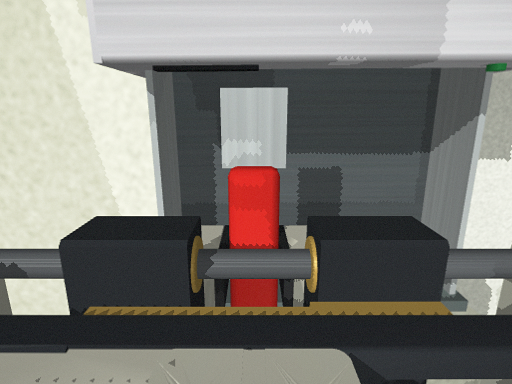

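```bash
cat >> h.py <<'E'
U={"L":(np.array([.557,.418]),36.1),"R":(np.array([.569,-.423]),-39.2)}
def loc(n,P,q=.146):
    c,a=U[n]; a=np.radians(a); M=np.array([[np.cos(a),np.sin(a)],[-np.sin(a),np.cos(a)]])
    return (M@(np.atleast_2d(P)[:,:2]-c).T).T+[.002+q,0]
E
python3 - <<'E'
from h import *
s=dict(np.load("w4.npz"))
print(loc("L",cast(s,[(149,90),(158,220),(490,90),(473,220)],.058)).round(4), loc("L",cast(s,[(95,62),(495,67)],.1)).round(4))
print("tool",loc("L",[[.3806,.3376]]))
E
```

```text
[[ 0.0381  0.0978]
 [-0.0409  0.0995]
 [ 0.0363 -0.0986]
 [-0.043  -0.102 ]] [[ 0.0475  0.1073]
 [ 0.0438 -0.0691]]
tool [[-0.0419008   0.03897185]]
```

Drawer walls measure y = +98 to +99 and −99 to −102 mm against the expected ±99, so the unit pose is right. Lowering.

```bash
python3 -m creep '[{"grip":1,"delta_pos":[0.04,-0.14,0],"rotation":[0,0,-0.005]},{"grip":1,"delta_pos":[0.04,-0.14,0],"rotation":[0,0,-0.005]},{"grip":1,"delta_pos":[0.04,-0.14,0.35],"rotation":[0,0,-0.005]},{"grip":1,"delta_pos":[0.04,-0.14,0.64],"rotation":[0,0,-0.005]},{"grip":1,"delta_pos":[0.04,-0.14,0.64],"rotation":[0,0,-0.005]}]'
python3 -m creep '[{"grip":1,"delta_pos":[0,0,0.06],"rotation":[0,0,0]},{"grip":1,"delta_pos":[0,0,0.12],"rotation":[0,0,0]},{"grip":1,"delta_pos":[0,0,0.12],"rotation":[0,0,0]},{"grip":0.6,"delta_pos":[0,0,0.12],"rotation":[0,0,0]},{"grip":0.6,"delta_pos":[0,0,0.12],"rotation":[0,0,0]}]'
python3 -m creep '[{"grip":0.6,"delta_pos":[0,0,0],"rotation":[0,0,0]},{"grip":0.6,"delta_pos":[0,0,0],"rotation":[0,0,0]},{"grip":0.6,"delta_pos":[0,0,-0.3],"rotation":[0,0,0]},{"grip":0.6,"delta_pos":[0,0,-0.8],"rotation":[0,0,0]},{"grip":0.6,"delta_pos":[0,0,-0.9],"rotation":[0,0,0]}]'
python3 - <<'E'
from h import *
from plant import ctrl
s=ctrl.snapshot("wrist"); o=ctrl.get_obs()
for k in blobs(s,"red",300): r=rect(s,k,.033); print(loc("L",[r[0]]).round(3),r[1:],k.min(0),k.max(0))
t=ctrl.snapshot("top"); np.savez("top1.npz",**t)
for c in("red","blue"):
    for k in blobs(t,c,150,900): r=rect(t,k,.022); print(c,r[0].round(3),np.round(r[1:],1))
print(*go(o,.461,.079,.12,-14))
E
```

```text
clock: 5.45
tool_pos: [0.3749, 0.3494, 0.0475]
orientation: [179.8, 0.4, 36.1]
force: [-0.5, -0.9, -1.4]
opening: 0.0239
gripper_force: 30.0
clock: 5.95
tool_pos: [0.3764, 0.3528, 0.0394]
orientation: [-180.0, -0.1, 36.2]
force: [0.4, 0.1, 0.4]
opening: 0.0329
gripper_force: 0.0
clock: 6.45
tool_pos: [0.3777, 0.3546, 0.1336]
orientation: [-179.9, -0.4, 36.3]
force: [1.3, 0.9, 0.2]
opening: 0.0352
gripper_force: 0.0
[[-0.034  0.052]] (36.09059143066406, 79.66357421875, 23.275976181030273) [241 150] [271 249]
red [0.591 0.459] [-88.7  75.5  73. ]
blue [ 0.567 -0.422] [-1.7 75.1 72.7]
[-0.956  2.716  0.118] [-0.004 -0.004  0.558]
```

Placed at y = +52 mm, flat in the drawer. Next is the red at (0.463, 0.002).

```bash
python3 -m creep '[{"grip":0.43,"delta_pos":[-0.2,0.5,0],"rotation":[0,0,0]},{"grip":0.43,"delta_pos":[-0.42,1,0],"rotation":[0,0,0]},{"grip":0.43,"delta_pos":[-0.42,1,0],"rotation":[0,0,0]},{"grip":0.43,"delta_pos":[-0.42,1,0],"rotation":[0,0,0]}]'
python3 -m creep '[{"grip":0.43,"delta_pos":[-0.2,0.5,0],"rotation":[0,0,0.08]},{"grip":0.43,"delta_pos":[-0.42,1,0],"rotation":[0,0,0.16]},{"grip":0.43,"delta_pos":[-0.42,1,0],"rotation":[0,0,0.25]},{"grip":0.43,"delta_pos":[-0.42,1,0],"rotation":[0,0,0.352]},{"grip":0.43,"delta_pos":[-0.42,1,0],"rotation":[0,0,0.352]}]'
cat > look.py <<'E'
from h import *
from plant import ctrl
import sys
def look(x,y,z,yaw,zp=.022,wr=True):
    o=ctrl.get_obs(); print("tool",np.round(o["tool_pos"],4),"open",round(o["opening"],4))
    for n in(["wrist"] if wr else [])+["top"]:
        s=ctrl.snapshot(n)
        for c in("red","blue"):
            for k in blobs(s,c,80):
                r=rect(s,k,zp)
                if 55<r[2]<100 and r[3]<40: print(n,c,r[0].round(3),np.round(r[1:],1),k.min(0),k.max(0))
    d,r=go(o,x,y,z,yaw); print("go",d,r); return s
if __name__=="__main__": look(*map(float,sys.argv[1:5]))
E
python3 look.py .463 .002 .12 4.5
```

```text
clock: 6.95
tool_pos: [0.401, 0.2448, 0.1278]
orientation: [180.0, 0.1, 36.0]
force: [-0.3, -0.7, -0.2]
opening: 0.0498
gripper_force: 0.0
clock: 7.45
tool_pos: [0.4266, 0.1414, 0.1281]
orientation: [180.0, 0.0, 4.3]
force: [-0.6, 0.3, -0.6]
opening: 0.0498
gripper_force: 0.0
tool [0.4266 0.1414 0.1281] open 0.0498
wrist red [0.464 0.005] [ 3.7 82.  30.8] [408 111] [460 216]
wrist blue [0.461 0.081] [-13.8  83.   26.5] [304 107] [370 214]
top red [ 0.461 -0.003] [ 4.1 78.9 19.7] [257 219] [264 245]
top red [0.624 0.173] [ 2.7 76.2 18.8] [202 166] [208 190]
top blue [ 0.631 -0.19 ] [12.  77.9 19.1] [317 166] [327 190]
go [0.258 1.418 0.081] [ 0.     0.    -0.002]
```

```bash
python3 -m creep '[{"grip":0.43,"delta_pos":[0.13,0.4,0],"rotation":[0,0,0]},{"grip":0.43,"delta_pos":[0.25,0.9,0],"rotation":[0,0,0]},{"grip":0.43,"delta_pos":[0.25,0.9,0],"rotation":[0,0,0]},{"grip":0.43,"delta_pos":[0.25,0.9,0],"rotation":[0,0,0]}]'
python3 -m creep '[{"grip":0.43,"delta_pos":[0,0.4,0],"rotation":[0,0,0]},{"grip":0.43,"delta_pos":[0,0.52,0],"rotation":[0,0,0]},{"grip":0.43,"delta_pos":[0,0.52,0],"rotation":[0,0,0]}]'
python3 look.py .463 0 .025 4.3
```

```text
clock: 7.95
tool_pos: [0.4586, 0.0529, 0.1282]
orientation: [180.0, 0.0, 4.6]
force: [-0.4, -0.1, -1.0]
opening: 0.0499
gripper_force: 0.0
clock: 8.25
tool_pos: [0.4624, 0.0018, 0.1284]
orientation: [180.0, 0.0, 4.6]
force: [0.4, -0.3, 0.3]
opening: 0.0498
gripper_force: 0.0
tool [0.4624 0.0018 0.1284] open 0.0498
wrist red [ 0.465 -0.001] [ 4.  82.9 22.9] [242 144] [272 245]
wrist blue [0.463 0.075] [-13.9  80.5  25.4] [138 140] [188 240]
top red [0.624 0.173] [ 2.7 76.2 18.8] [202 166] [208 190]
top blue [ 0.631 -0.191] [12.2 77.9 19.3] [317 166] [327 190]
go [0.005 0.018 1.034] [0.    0.    0.003]
```

```bash
python3 -m creep '[{"grip":0.43,"delta_pos":[0.01,0.02,0.4],"rotation":[0,0,0]},{"grip":0.43,"delta_pos":[0.01,0.02,0.7],"rotation":[0,0,0]},{"grip":0.43,"delta_pos":[0.01,0.02,0.9],"rotation":[0,0,0]},{"grip":0.43,"delta_pos":[0.01,0.02,0.9],"rotation":[0,0,0]}]'
python3 -m creep '[{"grip":0.43,"delta_pos":[0,0,0.13],"rotation":[0,0,0]},{"grip":0.43,"delta_pos":[0,0,0.13],"rotation":[0,0,0]},{"grip":1,"delta_pos":[0,0,0.13],"rotation":[0,0,0]},{"grip":1,"delta_pos":[0,0,0.13],"rotation":[0,0,0]},{"grip":1,"delta_pos":[0,0,0.13],"rotation":[0,0,0]}]'
python3 -m creep '[{"grip":1,"delta_pos":[0,0,0],"rotation":[0,0,0]},{"grip":1,"delta_pos":[0,0,0],"rotation":[0,0,0]},{"grip":1,"delta_pos":[0,0,0],"rotation":[0,0,0]}]'
python3 -m creep '[{"grip":1,"delta_pos":[0,0,-0.4],"rotation":[0,0,0]},{"grip":1,"delta_pos":[0,0,-0.9],"rotation":[0,0,0]},{"grip":1,"delta_pos":[0,0,-0.9],"rotation":[0,0,0]},{"grip":1,"delta_pos":[0,0,-0.9],"rotation":[0,0,0]}]'
python3 - <<'E'
from h import *
from plant import ctrl
o=ctrl.get_obs();print(*go(o,.438,.266,.115,36.1))
E
```

```text
clock: 8.75
tool_pos: [0.462, 0.0002, 0.0363]
orientation: [179.9, 0.3, 4.6]
force: [-1.0, -0.3, 0.4]
opening: 0.0499
gripper_force: 0.0
clock: 9.25
tool_pos: [0.4641, 0.0, 0.0264]
orientation: [-180.0, -0.1, 4.5]
force: [0.7, 0.2, 0.3]
opening: 0.0314
gripper_force: 0.0
clock: 9.55
tool_pos: [0.464, -0.0002, 0.0262]
orientation: [-180.0, -0.1, 4.5]
force: [-2.7, 1.5, 7.0]
opening: 0.0236
gripper_force: 30.0
clock: 9.95
tool_pos: [0.4642, -0.0001, 0.1169]
orientation: [-179.9, -0.2, 4.5]
force: [-0.8, -1.2, -1.4]
opening: 0.0237
gripper_force: 30.0
[-0.053 -2.673  0.023] [-0.    -0.002 -0.351]
```

```bash
python3 -m creep '[{"grip":1,"delta_pos":[0,-0.4,0],"rotation":[0,0,0]},{"grip":1,"delta_pos":[-0.02,-0.8,0],"rotation":[0,0,0]},{"grip":1,"delta_pos":[-0.02,-1,0],"rotation":[0,0,0]},{"grip":1,"delta_pos":[-0.02,-1,0],"rotation":[0,0,0]}]'
python3 -m creep '[{"grip":1,"delta_pos":[-0.01,-0.4,0],"rotation":[0,0,-0.08]},{"grip":1,"delta_pos":[-0.02,-0.8,0],"rotation":[0,0,-0.16]},{"grip":1,"delta_pos":[-0.02,-1,0],"rotation":[0,0,-0.24]},{"grip":1,"delta_pos":[-0.02,-1,0],"rotation":[0,0,-0.35]},{"grip":1,"delta_pos":[-0.02,-1,0],"rotation":[0,0,-0.35]}]'
python3 - <<'E'
from h import *
from plant import ctrl
o=ctrl.get_obs();print(o["opening"],*go(o,.438,.266,.115,36.1))
E
```

```text
clock: 10.35
tool_pos: [0.4532, 0.1008, 0.1144]
orientation: [180.0, 0.1, 4.6]
force: [-0.2, -0.1, -0.8]
opening: 0.0238
gripper_force: 30.0
clock: 10.85
tool_pos: [0.4431, 0.1983, 0.1143]
orientation: [180.0, 0.2, 36.2]
force: [1.3, 0.3, -1.3]
opening: 0.0237
gripper_force: 30.0
0.0237252695801654 [ 0.359 -0.576 -0.008] [0.    0.002 0.001]
```

```bash
python3 -m creep '[{"grip":1,"delta_pos":[0.18,-0.3,0],"rotation":[0,0,0]},{"grip":1,"delta_pos":[0.36,-0.58,0],"rotation":[0,0,0]},{"grip":1,"delta_pos":[0.36,-0.58,0],"rotation":[0,0,0]},{"grip":1,"delta_pos":[0.36,-0.58,0],"rotation":[0,0,0]}]'
python3 -m creep '[{"grip":1,"delta_pos":[0,0,0.4],"rotation":[0,0,0]},{"grip":1,"delta_pos":[0,0,0.65],"rotation":[0,0,0]},{"grip":1,"delta_pos":[0,0,0.65],"rotation":[0,0,0]}]'
python3 - <<'E'
from h import *
from plant import ctrl
o=ctrl.get_obs();print(o["opening"],o["tool_pos"],loc("L",[o["tool_pos"]]),*go(o,.438,.266,.04,36.1))
E
```

```text
clock: 11.25
tool_pos: [0.4385, 0.2661, 0.1146]
orientation: [180.0, 0.1, 35.9]
force: [0.1, 0.2, -1.3]
opening: 0.0234
gripper_force: 30.0
clock: 11.55
tool_pos: [0.4371, 0.2632, 0.0474]
orientation: [179.9, 0.4, 35.8]
force: [-0.8, 0.1, -0.6]
opening: 0.0238
gripper_force: 30.0
0.023756891695618565 [0.43706794 0.26321664 0.04738463] [[-0.04010169 -0.05439985]] [ 0.024 -0.017  0.074] [ 0.001  0.005 -0.003]
```

```bash
python3 -m creep '[{"grip":1,"delta_pos":[0,0,0.04],"rotation":[0,0,0]},{"grip":1,"delta_pos":[0,0,0.09],"rotation":[0,0,0]},{"grip":1,"delta_pos":[0,0,0.09],"rotation":[0,0,0]},{"grip":0.6,"delta_pos":[0,0,0.09],"rotation":[0,0,0]},{"grip":0.6,"delta_pos":[0,0,0.09],"rotation":[0,0,0]}]'
python3 -m creep '[{"grip":0.6,"delta_pos":[0,0,0],"rotation":[0,0,0]},{"grip":0.6,"delta_pos":[0,0,0],"rotation":[0,0,0]},{"grip":0.6,"delta_pos":[0,0,-0.3],"rotation":[0,0,0]},{"grip":0.6,"delta_pos":[0,0,-0.8],"rotation":[0,0,0]},{"grip":0.6,"delta_pos":[0,0,-0.9],"rotation":[0,0,0]}]'
python3 - <<'E'
from look import *
s=ctrl.snapshot("wrist")
for k in blobs(s,"red",300): r=rect(s,k,.033); print(loc("L",[r[0]]).round(3),np.round(r[1:],1))
look(.626,.175,.135,2.7,wr=False)
E
```

```text
clock: 12.05
tool_pos: [0.4393, 0.2672, 0.0423]
orientation: [-180.0, -0.1, 36.0]
force: [-0.3, -0.3, 0.3]
opening: 0.033
gripper_force: 0.0
clock: 12.55
tool_pos: [0.441, 0.2688, 0.1366]
orientation: [-179.9, -0.4, 36.1]
force: [-0.0, 0.6, 0.2]
opening: 0.0349
gripper_force: 0.0
[[-0.02   0.049]] [36.2 51.6 28.9]
[[-0.034 -0.054]] [36.1 80.6 23.3]
[[ 0.058 -0.22 ]] [ 5.6 76.4 28.9]
tool [0.4408 0.2688 0.1362] open 0.0351
top red [0.624 0.173] [ 2.7 76.2 18.8] [202 166] [208 190]
top blue [0.459 0.076] [-11.4  75.2  19. ] [230 220] [240 244]
top blue [ 0.631 -0.191] [12.5 78.  19.5] [318 166] [327 190]
go [0.945 1.848 0.017] [-0.002 -0.004  0.371]
```

```bash
python3 -m creep '[{"grip":0.35,"delta_pos":[0,0.2,-0.3],"rotation":[0,0,0]},{"grip":0.35,"delta_pos":[0.2,0.6,-0.3],"rotation":[0,0,0]},{"grip":0.35,"delta_pos":[0.47,0.92,-0.3],"rotation":[0,0,0]},{"grip":0.35,"delta_pos":[0.47,0.92,-0.3],"rotation":[0,0,0]},{"grip":0.35,"delta_pos":[0.47,0.92,-0.3],"rotation":[0,0,0]}]'
python3 -m creep '[{"grip":0.35,"delta_pos":[0.2,0.4,0],"rotation":[0,0,0.09]},{"grip":0.35,"delta_pos":[0.47,0.8,0],"rotation":[0,0,0.18]},{"grip":0.35,"delta_pos":[0.47,0.92,0],"rotation":[0,0,0.27]},{"grip":0.35,"delta_pos":[0.47,0.92,0],"rotation":[0,0,0.37]},{"grip":0.35,"delta_pos":[0.47,0.92,0],"rotation":[0,0,0.37]}]'
python3 look.py .626 .175 .025 3.5
```

```text
clock: 13.15
tool_pos: [0.531, 0.219, 0.1597]
orientation: [-180.0, 0.2, 35.9]
force: [-0.4, -0.7, -0.3]
opening: 0.0566
gripper_force: 0.0
clock: 13.65
tool_pos: [0.6222, 0.1731, 0.1604]
orientation: [180.0, 0.1, 2.6]
force: [-0.3, 0.2, -0.2]
opening: 0.0571
gripper_force: 0.0
tool [0.6222 0.1731 0.1604] open 0.0571
wrist red [0.627 0.178] [ 5.7 83.6 23.1] [233 136] [263 228]
top red [0.374 0.35 ] [35.9 87.7 30.7] [134 245] [154 271]
top red [0.437 0.264] [35.9 86.2 28.1] [163 225] [183 250]
top red [0.573 0.44 ] [-42.6  59.1  23.2] [112 185] [126 198]
top blue [0.459 0.075] [-13.9  76.9  18.9] [229 220] [240 244]
top blue [ 0.631 -0.19 ] [11.8 76.8 19.7] [317 166] [327 190]
go [ 0.041 -0.018  1.354] [ 0.     0.001 -0.011]
```

```bash
python3 -m creep '[{"grip":0.35,"delta_pos":[0.05,-0.035,0.4],"rotation":[0,0,-0.034]},{"grip":0.35,"delta_pos":[0.05,-0.035,0.8],"rotation":[0,0,-0.034]},{"grip":0.35,"delta_pos":[0.05,-0.035,1],"rotation":[0,0,-0.034]},{"grip":0.35,"delta_pos":[0.05,-0.035,1],"rotation":[0,0,-0.034]}]'
python3 -m creep '[{"grip":0.35,"delta_pos":[0,0,0.25],"rotation":[0,0,0]},{"grip":0.35,"delta_pos":[0,0,0.35],"rotation":[0,0,0]},{"grip":0.35,"delta_pos":[0,0,0.35],"rotation":[0,0,0]},{"grip":1,"delta_pos":[0,0,0.35],"rotation":[0,0,0]},{"grip":1,"delta_pos":[0,0,0.35],"rotation":[0,0,0]}]'
python3 -m creep '[{"grip":1,"delta_pos":[0,0,0],"rotation":[0,0,0]},{"grip":1,"delta_pos":[0,0,0],"rotation":[0,0,0]},{"grip":1,"delta_pos":[0,0,0],"rotation":[0,0,0]},{"grip":1,"delta_pos":[0,0,0],"rotation":[0,0,0]}]'
python3 -m creep '[{"grip":1,"delta_pos":[0,0,-0.4],"rotation":[0,0,0]},{"grip":1,"delta_pos":[0,0,-0.8],"rotation":[0,0,0]},{"grip":1,"delta_pos":[0,0,-1],"rotation":[0,0,0]},{"grip":1,"delta_pos":[0,0,-1],"rotation":[0,0,0]}]'
python3 - <<'E'
from h import *
from plant import ctrl
o=ctrl.get_obs();print(*go(o,.407,.309,.15,36.1))
E
```

```text
clock: 14.15
tool_pos: [0.6252, 0.1766, 0.0582]
orientation: [179.9, 0.3, 6.0]
force: [-0.3, 0.2, 0.9]
opening: 0.057
gripper_force: 0.0
clock: 14.65
tool_pos: [0.6287, 0.1774, 0.0281]
orientation: [-180.0, -0.1, 5.8]
force: [0.4, -0.3, 1.5]
opening: 0.0462
gripper_force: 0.0
clock: 15.05
tool_pos: [0.6282, 0.1771, 0.0271]
orientation: [-180.0, -0.0, 5.8]
force: [-0.7, 0.7, 3.1]
opening: 0.0238
gripper_force: 30.0
clock: 15.45
tool_pos: [0.6298, 0.1778, 0.1305]
orientation: [-179.9, -0.3, 5.8]
force: [0.8, 0.1, -1.5]
opening: 0.0237
gripper_force: 30.0
[-2.083 -1.531 -0.204] [-0.    -0.004 -0.337]
```

```bash
python3 -m creep '[{"grip":1,"delta_pos":[-0.3,-0.2,-0.2],"rotation":[0,0,0]},{"grip":1,"delta_pos":[-0.6,-0.3,-0.3],"rotation":[0,0,0]},{"grip":1,"delta_pos":[-0.9,-0.45,-0.3],"rotation":[0,0,0]},{"grip":1,"delta_pos":[-0.9,-0.45,-0.3],"rotation":[0,0,0]}]'
python3 -m creep '[{"grip":1,"delta_pos":[-0.3,-0.2,0],"rotation":[0,0,-0.08]},{"grip":1,"delta_pos":[-0.6,-0.4,0],"rotation":[0,0,-0.16]},{"grip":1,"delta_pos":[-0.9,-0.5,0],"rotation":[0,0,-0.25]},{"grip":1,"delta_pos":[-0.9,-0.5,0],"rotation":[0,0,-0.335]},{"grip":1,"delta_pos":[-0.9,-0.5,0],"rotation":[0,0,-0.335]}]'
python3 - <<'E'
from h import *
from plant import ctrl
o=ctrl.get_obs();print(o["opening"],*go(o,.407,.309,.115,36.1))
E
```

```text
clock: 15.85
tool_pos: [0.5306, 0.2131, 0.1563]
orientation: [-180.0, 0.1, 5.9]
force: [-0.1, 1.2, -0.0]
opening: 0.0239
gripper_force: 30.0
clock: 16.35
tool_pos: [0.4387, 0.2536, 0.1562]
orientation: [180.0, 0.0, 36.1]
force: [-0.1, 0.4, -0.8]
opening: 0.0237
gripper_force: 30.0
0.02369105433324513 [ 0.071 -0.635  0.412] [0. 0. 0.]
```

```bash
python3 -m creep '[{"grip":1,"delta_pos":[0.03,-0.3,0],"rotation":[0,0,0]},{"grip":1,"delta_pos":[0.07,-0.625,0.1],"rotation":[0,0,0]},{"grip":1,"delta_pos":[0.07,-0.625,0.4],"rotation":[0,0,0]},{"grip":1,"delta_pos":[0.07,-0.625,0.4],"rotation":[0,0,0]},{"grip":1,"delta_pos":[0.07,-0.625,0.4],"rotation":[0,0,0]}]'
python3 - <<'E'
from h import *
from plant import ctrl
s=ctrl.snapshot("wrist"); cv2.imwrite("pics/w5.png",s["color"][:,:,::-1])
o=ctrl.get_obs();print(o["opening"],loc("L",[o["tool_pos"]]),*go(o,.407,.309,.044,36.1))
E
```

```text
clock: 16.85
tool_pos: [0.4086, 0.3073, 0.1161]
orientation: [179.9, 0.1, 35.8]
force: [-0.0, -0.2, -0.3]
opening: 0.0236
gripper_force: 30.0
0.023779095684788143 [[-0.03644997 -0.00189212]] [-0.01  -0.022  0.729] [ 0.     0.    -0.003]
```

View pics/w5.png

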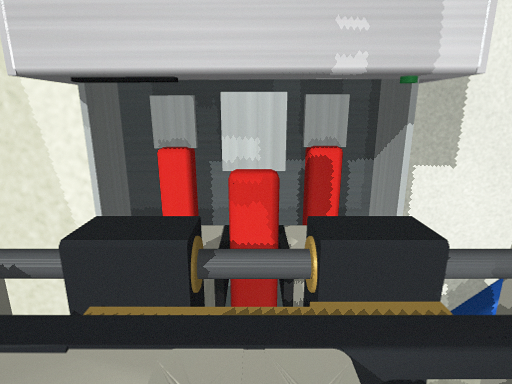

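The held scraper is centred (254,240) between the two already in the drawer at (177,180) and (323,180). Lowering.

```bash
python3 -m creep '[{"grip":1,"delta_pos":[0,-0.01,0.25],"rotation":[0,0,0]},{"grip":1,"delta_pos":[0,-0.01,0.5],"rotation":[0,0,0]},{"grip":1,"delta_pos":[0,-0.01,0.68],"rotation":[0,0,0]},{"grip":1,"delta_pos":[0,-0.01,0.74],"rotation":[0,0,0]},{"grip":1,"delta_pos":[0,-0.01,0.74],"rotation":[0,0,0]}]'
python3 -m creep '[{"grip":1,"delta_pos":[0,0,0],"rotation":[0,0,0]},{"grip":0.6,"delta_pos":[0,0,0],"rotation":[0,0,0]},{"grip":0.6,"delta_pos":[0,0,0],"rotation":[0,0,0]},{"grip":0.6,"delta_pos":[0,0,0],"rotation":[0,0,0]}]'
python3 -m creep '[{"grip":0.6,"delta_pos":[0,0,-0.2],"rotation":[0,0,0]},{"grip":0.6,"delta_pos":[0,0,-0.5],"rotation":[0,0,0]},{"grip":0.6,"delta_pos":[0,0,-0.9],"rotation":[0,0,0]},{"grip":0.6,"delta_pos":[0,0,-0.9],"rotation":[0,0,0]}]'
python3 - <<'E'
from look import *
s=ctrl.snapshot("wrist")
for k in blobs(s,"red",300): r=rect(s,k,.033); print(loc("L",[r[0]]).round(3),np.round(r[1:],1))
look(.461,.077,.12,-14,wr=False)
E
```

```text
clock: 17.4
tool_pos: [0.4083, 0.3087, 0.0428]
orientation: [180.0, 0.0, 35.8]
force: [-0.1, -0.6, -0.4]
opening: 0.0236
gripper_force: 30.0
clock: 17.8
tool_pos: [0.408, 0.3093, 0.0432]
orientation: [-180.0, -0.1, 35.9]
force: [0.3, -0.7, -0.7]
opening: 0.0343
gripper_force: 0.0
clock: 18.2
tool_pos: [0.4098, 0.3115, 0.1379]
orientation: [-179.9, -0.5, 36.0]
force: [-0.1, 0.5, 0.3]
opening: 0.0351
gripper_force: 0.0
[[-0.035 -0.001]] [35.4 80.4 23.4]
[[-0.028  0.05 ]] [36.3 68.  25.6]
[[-0.028 -0.052]] [35.7 68.7 25.7]
tool [0.4088 0.3105 0.1355] open 0.0349
top red [0.435 0.262] [35.7 81.8 26.8] [168 226] [182 250]
top blue [0.46  0.075] [-14.3  75.4  18.9] [230 220] [240 244]
top blue [ 0.631 -0.191] [12.2 77.9 19. ] [317 166] [327 190]
go [-0.949  2.197  0.145] [-0.003 -0.003  0.555]
```

All three reds are in. Closing the left drawer now: back off along −x of the unit, then drop to a height where the gripper body clears the 100 mm housing.

```bash
python3 -m creep '[{"grip":1,"delta_pos":[-0.4,0,0],"rotation":[0,0,0]},{"grip":1,"delta_pos":[-0.8,0,0],"rotation":[0,0,0]},{"grip":1,"delta_pos":[-0.96,0,0],"rotation":[0,0,0]},{"grip":1,"delta_pos":[-0.96,0,0],"rotation":[0,0,0]},{"grip":1,"delta_pos":[-0.96,0,0],"rotation":[0,0,0]}]'
python3 -m creep '[{"grip":1,"delta_pos":[0,0,0.3],"rotation":[0,0,0]},{"grip":1,"delta_pos":[0,0,0.63],"rotation":[0,0,0]},{"grip":1,"delta_pos":[0,0,0.63],"rotation":[0,0,0]},{"grip":1,"delta_pos":[0,0,0.63],"rotation":[0,0,0]}]'
python3 - <<'E'
from h import *
from plant import ctrl
s=ctrl.snapshot("wrist"); cv2.imwrite("pics/w6.png",s["color"][:,:,::-1])
o=ctrl.get_obs();print(o["tool_pos"],loc("L",[o["tool_pos"]])-[.148,0],o["orientation"])
E
```

```text
clock: 18.8
tool_pos: [0.33, 0.2527, 0.1323]
orientation: [180.0, 0.0, 36.0]
force: [-0.1, 0.6, 0.2]
opening: 0.0026
gripper_force: 0.0
clock: 19.2
tool_pos: [0.3303, 0.2526, 0.0693]
orientation: [179.9, 0.1, 35.9]
force: [0.3, -0.7, 0.5]
opening: 0.0003
gripper_force: 0.0
[0.33067617 0.25323924 0.07009027] [[-2.79943803e-01  2.24149511e-04]] [1.79964750e+02 1.40242088e-02 3.59330870e+01]
```

View pics/w6.png

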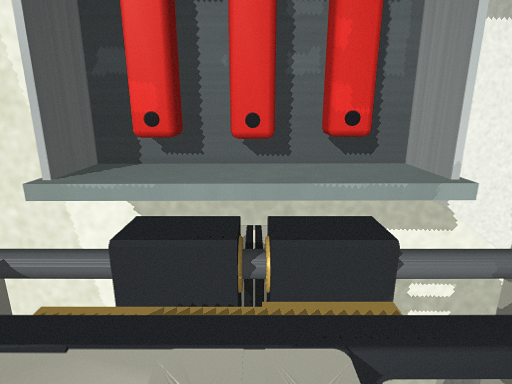

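Fingers are in front of the panel (250,190), and the three reds lie inside. Pushing.

```bash
python3 -m creep '[{"grip":1,"delta_pos":[0.2,0,0],"rotation":[0,0,0]},{"grip":1,"delta_pos":[0.35,0,0],"rotation":[0,0,0]},{"grip":1,"delta_pos":[0.5,0,0],"rotation":[0,0,0]},{"grip":1,"delta_pos":[0.65,0,0],"rotation":[0,0,0]},{"grip":1,"delta_pos":[0.8,0,0],"rotation":[0,0,0]}]'
python3 -m creep '[{"grip":1,"delta_pos":[0.15,0,0],"rotation":[0,0,0]},{"grip":1,"delta_pos":[0.3,0,0],"rotation":[0,0,0]},{"grip":1,"delta_pos":[0.45,0,0],"rotation":[0,0,0]},{"grip":1,"delta_pos":[0.6,0,0],"rotation":[0,0,0]},{"grip":1,"delta_pos":[0.75,0,0],"rotation":[0,0,0]}]'
python3 - <<'E'
from h import *
from plant import ctrl
o=ctrl.get_obs();print(o["tool_pos"],loc("L",[o["tool_pos"]])-[.148,0],o["force"])
E
```

```text
clock: 19.75
tool_pos: [0.3952, 0.2999, 0.0709]
orientation: [-180.0, -0.0, 35.9]
force: [-4.5, -0.4, 0.0]
opening: 0.0003
gripper_force: 1.6
clock: 20.25
tool_pos: [0.4558, 0.3439, 0.0709]
orientation: [-180.0, 0.0, 35.9]
force: [-5.3, 1.3, 0.1]
opening: 0.0003
gripper_force: 1.6
[0.45576708 0.34386637 0.07089014] [[-0.12547444 -0.00025316]] [-5.33328125  1.2642808   0.10422514]
```

```bash
python3 -m creep '[{"grip":1,"delta_pos":[0.05,0,0],"rotation":[0,0,0]},{"grip":1,"delta_pos":[0.1,0,0],"rotation":[0,0,0]},{"grip":1,"delta_pos":[0.13,0,0],"rotation":[0,0,0]},{"grip":1,"delta_pos":[0.13,0,0],"rotation":[0,0,0]}]'
python3 -m creep '[{"grip":1,"delta_pos":[0.02,0,0],"rotation":[0,0,0]},{"grip":1,"delta_pos":[0.03,0,0],"rotation":[0,0,0]},{"grip":1,"delta_pos":[0.03,0,0],"rotation":[0,0,0]}]'
python3 - <<'E'
from h import *
from plant import ctrl
o=ctrl.get_obs();print(loc("L",[o["tool_pos"]])-[.148,0],o["force"])
E
```

```text
clock: 20.65
tool_pos: [0.4664, 0.3515, 0.0701]
orientation: [-180.0, -0.1, 35.9]
force: [0.3, 0.4, -0.1]
opening: 0.0005
gripper_force: 0.0
clock: 20.95
tool_pos: [0.4669, 0.3515, 0.0694]
orientation: [180.0, 0.2, 35.9]
force: [-8.4, -2.8, 6.9]
opening: 0.0005
gripper_force: 4.1
[[-0.11199995 -0.00063668]] [-8.38767596 -2.80533242  6.88330499]
```

```bash
python3 -m creep '[{"grip":1,"delta_pos":[0.02,0,0],"rotation":[0,0,0]},{"grip":1,"delta_pos":[0.03,0,0],"rotation":[0,0,0]},{"grip":1,"delta_pos":[0.03,0,0],"rotation":[0,0,0]}]'
python3 - <<'E'
from h import *
from plant import ctrl
o=ctrl.get_obs();print(loc("L",[o["tool_pos"]])-[.148,0],o["force"])
E
```

```text
clock: 21.25
tool_pos: [0.4669, 0.3512, 0.069]
orientation: [179.9, 0.5, 35.9]
force: [-19.0, -7.5, 12.4]
opening: 0.0003
gripper_force: 9.6
[[-0.11210537 -0.000898  ]] [-19.03211647  -7.46540679  12.40578202]
```

The tool no longer advances while the force rises, so the drawer is at its stop. Back off, rise, head for the near blue.

```bash
python3 -m creep '[{"grip":1,"delta_pos":[-0.1,0,0],"rotation":[0,0,0]},{"grip":1,"delta_pos":[-0.3,0,0],"rotation":[0,0,0]},{"grip":1,"delta_pos":[-0.6,0,0],"rotation":[0,0,0]},{"grip":1,"delta_pos":[-0.6,0,-0.4],"rotation":[0,0,0]},{"grip":0.43,"delta_pos":[-0.6,0,-0.6],"rotation":[0,0,0]}]'
python3 look.py .461 .077 .13 -14
```

```text
clock: 21.75
tool_pos: [0.4224, 0.3196, 0.1319]
orientation: [-180.0, -0.1, 36.0]
force: [1.0, 1.2, 1.2]
opening: 0.0044
gripper_force: 0.0
tool [0.4224 0.3196 0.1319] open 0.0044
top blue [0.46  0.075] [-14.4  74.5  19.7] [230 220] [240 244]
top blue [ 0.631 -0.191] [12.2 77.9 19. ] [317 166] [327 190]
go [-1.113  2.19   0.016] [-0.001 -0.002  0.555]
```

```bash
python3 -m creep '[{"grip":0.3,"delta_pos":[-0.25,0.45,0],"rotation":[0,0,0]},{"grip":0.3,"delta_pos":[-0.5,0.9,0],"rotation":[0,0,0]},{"grip":0.3,"delta_pos":[-0.5,1,0],"rotation":[0,0,0]},{"grip":0.3,"delta_pos":[-0.5,1,0],"rotation":[0,0,0]}]'
python3 -m creep '[{"grip":0.3,"delta_pos":[-0.2,0.4,0],"rotation":[0,0,0.09]},{"grip":0.3,"delta_pos":[-0.4,0.8,0],"rotation":[0,0,0.18]},{"grip":0.3,"delta_pos":[-0.6,1,0],"rotation":[0,0,0.27]},{"grip":0.3,"delta_pos":[-0.6,1,0],"rotation":[0,0,0.36]},{"grip":0.3,"delta_pos":[-0.6,1,0],"rotation":[0,0,0.44]}]'
python3 look.py .461 .077 .13 -14
```

```text
clock: 22.25
tool_pos: [0.4409, 0.2076, 0.1294]
orientation: [-180.0, -0.0, 35.8]
force: [1.1, 0.2, 0.7]
opening: 0.0432
gripper_force: 0.0
clock: 22.75
tool_pos: [0.451, 0.093, 0.1295]
orientation: [-180.0, -0.0, -4.1]
force: [0.7, 0.4, -0.2]
opening: 0.0616
gripper_force: 0.0
tool [0.451  0.093  0.1295] open 0.0616
wrist blue [0.461 0.078] [-14.2  83.5  23.7] [249 132] [295 235]
top blue [ 0.631 -0.191] [12.2 77.9 19.3] [318 166] [327 190]
go [ 0.111  0.153 -0.005] [-0.   -0.    0.11]
```

```bash
python3 -m creep '[{"grip":0.3,"delta_pos":[0.11,0.15,0],"rotation":[0,0,0.09]},{"grip":0.3,"delta_pos":[0.11,0.15,0.1],"rotation":[0,0,0.11]},{"grip":0.3,"delta_pos":[0.11,0.15,0.5],"rotation":[0,0,0.11]},{"grip":0.3,"delta_pos":[0.11,0.15,0.9],"rotation":[0,0,0.11]},{"grip":0.3,"delta_pos":[0.11,0.15,0.9],"rotation":[0,0,0.11]}]'
python3 -m creep '[{"grip":0.3,"delta_pos":[0,0,0.14],"rotation":[0,0,0]},{"grip":0.3,"delta_pos":[0,0,0.14],"rotation":[0,0,0]},{"grip":1,"delta_pos":[0,0,0.14],"rotation":[0,0,0]},{"grip":1,"delta_pos":[0,0,0.14],"rotation":[0,0,0]},{"grip":1,"delta_pos":[0,0,0.14],"rotation":[0,0,0]}]'
python3 -m creep '[{"grip":1,"delta_pos":[0,0,0],"rotation":[0,0,0]},{"grip":1,"delta_pos":[0,0,0],"rotation":[0,0,0]},{"grip":1,"delta_pos":[0,0,0],"rotation":[0,0,0]},{"grip":1,"delta_pos":[0,0,0],"rotation":[0,0,0]}]'
python3 -m creep '[{"grip":1,"delta_pos":[0,0,-0.4],"rotation":[0,0,0]},{"grip":1,"delta_pos":[0,0,-0.9],"rotation":[0,0,0]},{"grip":1,"delta_pos":[0,0,-1],"rotation":[0,0,0]},{"grip":1,"delta_pos":[0,0,-1],"rotation":[0,0,0]}]'
python3 - <<'E'
from h import *
from plant import ctrl
o=ctrl.get_obs();print(*go(o,.401,-.335,.13,-39.2))
E
```

```text
clock: 23.35
tool_pos: [0.4578, 0.0763, 0.0355]
orientation: [179.7, 0.4, -13.4]
force: [0.2, -0.2, -0.4]
opening: 0.0614
gripper_force: 0.0
clock: 23.85
tool_pos: [0.4612, 0.0778, 0.0267]
orientation: [-179.9, -0.1, -13.5]
force: [-0.2, -0.3, 0.4]
opening: 0.0426
gripper_force: 0.0
clock: 24.25
tool_pos: [0.4608, 0.0774, 0.0259]
orientation: [-180.0, -0.0, -13.6]
force: [-1.9, 0.7, 6.5]
opening: 0.0237
gripper_force: 30.0
clock: 24.65
tool_pos: [0.4617, 0.078, 0.1276]
orientation: [-179.8, -0.2, -13.6]
force: [0.4, 0.3, -1.2]
opening: 0.024
gripper_force: 30.0
[ 0.379  4.157 -0.037] [-0.003 -0.002  0.285]
```

```bash
python3 -m creep '[{"grip":1,"delta_pos":[0.05,0.4,0],"rotation":[0,0,0]},{"grip":1,"delta_pos":[0.09,0.8,0],"rotation":[0,0,0]},{"grip":1,"delta_pos":[0.09,1,0],"rotation":[0,0,0]},{"grip":1,"delta_pos":[0.09,1,0],"rotation":[0,0,0]}]'
python3 -m creep '[{"grip":1,"delta_pos":[0.05,0.4,0],"rotation":[0,0,0]},{"grip":1,"delta_pos":[0.09,0.8,0],"rotation":[0,0,0]},{"grip":1,"delta_pos":[0.09,1,0],"rotation":[0,0,0]},{"grip":1,"delta_pos":[0.09,1,0],"rotation":[0,0,0]}]'
python3 -m creep '[{"grip":1,"delta_pos":[0.05,0.4,0],"rotation":[0,0,0.08]},{"grip":1,"delta_pos":[0.09,0.8,0],"rotation":[0,0,0.16]},{"grip":1,"delta_pos":[0.09,1,0],"rotation":[0,0,0.24]},{"grip":1,"delta_pos":[0.09,1,0],"rotation":[0,0,0.285]},{"grip":1,"delta_pos":[0.09,1,0],"rotation":[0,0,0.285]}]'
python3 - <<'E'
from h import *
from plant import ctrl
s=ctrl.snapshot("wrist"); np.savez("w7.npz",**s);cv2.imwrite("pics/w7.png",s["color"][:,:,::-1])
o=ctrl.get_obs();print(o["joint_pos"][5],*go(o,.401,-.335,.12,-39.2))
E
```

```text
clock: 25.05
tool_pos: [0.4438, -0.0243, 0.1239]
orientation: [179.9, 0.2, -13.7]
force: [1.0, 0.6, -0.8]
opening: 0.024
gripper_force: 30.0
clock: 25.45
tool_pos: [0.4297, -0.1228, 0.1241]
orientation: [180.0, 0.2, -13.7]
force: [-0.0, -0.5, -0.2]
opening: 0.0236
gripper_force: 30.0
clock: 25.95
tool_pos: [0.4161, -0.2206, 0.1245]
orientation: [180.0, 0.1, -39.4]
force: [-0.1, 1.5, -0.4]
opening: 0.0236
gripper_force: 30.0
54.71980773681238 [0.606 0.986 0.047] [0.    0.001 0.001]
```

View pics/w7.png

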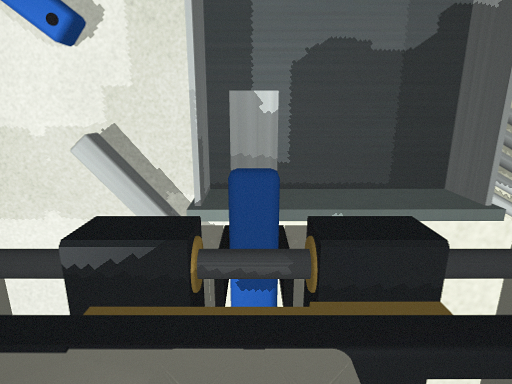

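```bash
python3 - <<'E'
from h import *
s=dict(np.load("w7.npz"))
print(loc("R",cast(s,[(188,213),(504,213)],.066)).round(4),loc("R",cast(s,[(190,100),(503,100)],.058)).round(4))
E
python3 -m creep '[{"grip":1,"delta_pos":[0.3,0.4,0],"rotation":[0,0,0]},{"grip":1,"delta_pos":[0.6,0.7,0],"rotation":[0,0,0]},{"grip":1,"delta_pos":[0.6,0.98,0],"rotation":[0,0,0]},{"grip":1,"delta_pos":[0.6,0.98,0],"rotation":[0,0,0]},{"grip":1,"delta_pos":[0.6,0.98,0],"rotation":[0,0,0]}]'
python3 - <<'E'
from h import *
from plant import ctrl
o=ctrl.get_obs();print(o["opening"],loc("R",[o["tool_pos"]]),*go(o,.401,-.335,.04,-39.2))
E
```

```text
[[-0.0938  0.1024]
 [-0.0944 -0.1015]] [[-0.0238  0.0989]
 [-0.0242 -0.0931]]
clock: 26.5
tool_pos: [0.4008, -0.3341, 0.125]
orientation: [180.0, 0.0, -39.2]
force: [0.3, -1.1, -0.8]
opening: 0.0238
gripper_force: 30.0
0.023765047585336627 [[-0.03849734 -0.03740494]] [0.008 0.006 0.85 ] [0.    0.001 0.   ]
```

The right drawer's front edge measures x = −94 mm, so it is about 4 mm less open than assumed. I'll shift the drop point 4 mm inward.

```bash
python3 -m creep '[{"grip":1,"delta_pos":[0.045,0.01,0.2],"rotation":[0,0,0]},{"grip":1,"delta_pos":[0.045,0.01,0.45],"rotation":[0,0,0]},{"grip":1,"delta_pos":[0.045,0.01,0.7],"rotation":[0,0,0]},{"grip":1,"delta_pos":[0.045,0.01,0.84],"rotation":[0,0,0]},{"grip":1,"delta_pos":[0.045,0.01,0.84],"rotation":[0,0,0]}]'
python3 -m creep '[{"grip":1,"delta_pos":[0,0,0],"rotation":[0,0,0]},{"grip":0.5,"delta_pos":[0,0,0],"rotation":[0,0,0]},{"grip":0.5,"delta_pos":[0,0,0],"rotation":[0,0,0]},{"grip":0.5,"delta_pos":[0,0,0],"rotation":[0,0,0]}]'
python3 -m creep '[{"grip":0.5,"delta_pos":[0,0,-0.2],"rotation":[0,0,0]},{"grip":0.5,"delta_pos":[0,0,-0.6],"rotation":[0,0,0]},{"grip":0.5,"delta_pos":[0,0,-1],"rotation":[0,0,0]},{"grip":0.5,"delta_pos":[0,0,-1],"rotation":[0,0,0]}]'
python3 - <<'E'
from look import *
s=ctrl.snapshot("wrist")
for k in blobs(s,"blue",300): r=rect(s,k,.033); print(loc("R",[r[0]]).round(3),np.round(r[1:],1))
look(.632,-.192,.16,12,wr=False)
E
```

```text
clock: 27.0
tool_pos: [0.4032, -0.3364, 0.0397]
orientation: [179.9, 0.2, -39.1]
force: [-0.6, 0.1, -1.1]
opening: 0.0236
gripper_force: 30.0
clock: 27.4
tool_pos: [0.4043, -0.3382, 0.0424]
orientation: [-180.0, -0.1, -39.2]
force: [-0.1, -0.2, 0.3]
opening: 0.0412
gripper_force: 0.0
clock: 27.8
tool_pos: [0.4068, -0.3398, 0.1476]
orientation: [-179.9, -0.6, -39.2]
force: [0.3, -0.2, -0.9]
opening: 0.0444
gripper_force: 0.0
[[-0.033 -0.038]] [-39.2  83.3  23.5]
[[0.107 0.042]] [50.7 76.9 16.9]
tool [ 0.4055 -0.3389  0.145 ] open 0.044
top blue [ 0.633 -0.19 ] [12.2 72.5 19.3] [317 166] [327 188]
go [ 0.827 -2.571 -0.139] [ 0.001 -0.004 -0.569]
```

```bash
python3 -m creep '[{"grip":0.3,"delta_pos":[0.1,-0.4,-0.2],"rotation":[0,0,0]},{"grip":0.3,"delta_pos":[0.2,-0.8,-0.2],"rotation":[0,0,0]},{"grip":0.3,"delta_pos":[0.3,-1,-0.2],"rotation":[0,0,0]},{"grip":0.3,"delta_pos":[0.3,-1,-0.2],"rotation":[0,0,0]}]'
python3 -m creep '[{"grip":0.3,"delta_pos":[0.1,-0.4,0],"rotation":[0,0,-0.09]},{"grip":0.3,"delta_pos":[0.2,-0.8,0],"rotation":[0,0,-0.18]},{"grip":0.3,"delta_pos":[0.3,-1,0],"rotation":[0,0,-0.27]},{"grip":0.3,"delta_pos":[0.3,-1,0],"rotation":[0,0,-0.36]},{"grip":0.3,"delta_pos":[0.3,-1,0],"rotation":[0,0,-0.45]}]'
python3 look.py .632 -.192 .13 12.5
```

```text
clock: 28.3
tool_pos: [0.492, -0.2784, 0.1603]
orientation: [180.0, 0.1, -39.1]
force: [-0.7, 0.4, -0.6]
opening: 0.061
gripper_force: 0.0
clock: 28.8
tool_pos: [0.5761, -0.2209, 0.1597]
orientation: [-180.0, 0.2, 1.6]
force: [0.0, 1.2, -0.3]
opening: 0.0611
gripper_force: 0.0
tool [ 0.5761 -0.2209  0.1597] open 0.0611
wrist blue [ 0.633 -0.191] [12.9 83.3 23.9] [196  70] [242 171]
top blue [ 0.401 -0.34 ] [-39.1  84.7  28.7] [361 242] [383 266]
go [ 0.568 -0.273  0.295] [-0.001  0.002 -0.121]
```

```bash
python3 -m creep '[{"grip":0.3,"delta_pos":[0.4,-0.15,0],"rotation":[0,0,-0.08]},{"grip":0.3,"delta_pos":[0.57,-0.28,0],"rotation":[0,0,-0.122]},{"grip":0.3,"delta_pos":[0.57,-0.28,0.3],"rotation":[0,0,-0.122]},{"grip":0.3,"delta_pos":[0.57,-0.28,0.3],"rotation":[0,0,-0.122]},{"grip":0.3,"delta_pos":[0.57,-0.28,0.3],"rotation":[0,0,-0.122]}]'
python3 look.py .633 -.191 .025 12.7
```

```text
clock: 29.4
tool_pos: [0.6319, -0.1924, 0.1308]
orientation: [-180.0, 0.2, 12.1]
force: [-0.1, -0.9, 0.9]
opening: 0.0612
gripper_force: 0.0
tool [ 0.6319 -0.1924  0.1308] open 0.0612
wrist blue [ 0.635 -0.19 ] [12.6 82.5 22.6] [236 142] [265 242]
top blue [ 0.401 -0.34 ] [-39.   84.7  28.4] [361 242] [382 266]
go [ 0.017 -0.011  1.058] [-0.     0.002 -0.007]
```

```bash
python3 -m creep '[{"grip":0.3,"delta_pos":[0.02,-0.01,0.4],"rotation":[0,0,0]},{"grip":0.3,"delta_pos":[0.02,-0.01,0.7],"rotation":[0,0,0]},{"grip":0.3,"delta_pos":[0.02,-0.01,0.9],"rotation":[0,0,0]},{"grip":0.3,"delta_pos":[0.02,-0.01,0.9],"rotation":[0,0,0]}]'
python3 -m creep '[{"grip":0.3,"delta_pos":[0,0,0.15],"rotation":[0,0,0]},{"grip":0.3,"delta_pos":[0,0,0.15],"rotation":[0,0,0]},{"grip":1,"delta_pos":[0,0,0.15],"rotation":[0,0,0]},{"grip":1,"delta_pos":[0,0,0.15],"rotation":[0,0,0]},{"grip":1,"delta_pos":[0,0,0.15],"rotation":[0,0,0]}]'
python3 -m creep '[{"grip":1,"delta_pos":[0,0,0],"rotation":[0,0,0]},{"grip":1,"delta_pos":[0,0,0],"rotation":[0,0,0]},{"grip":1,"delta_pos":[0,0,0],"rotation":[0,0,0]},{"grip":1,"delta_pos":[0,0,0],"rotation":[0,0,0]}]'
python3 -m creep '[{"grip":1,"delta_pos":[0,0,-0.4],"rotation":[0,0,0]},{"grip":1,"delta_pos":[0,0,-0.9],"rotation":[0,0,0]},{"grip":1,"delta_pos":[0,0,-1],"rotation":[0,0,0]},{"grip":1,"delta_pos":[0,0,-1],"rotation":[0,0,0]}]'
python3 - <<'E'
from h import *
from plant import ctrl
o=ctrl.get_obs();print(*go(o,.452,-.280,.15,-39.2))
E
```

```text
clock: 29.9
tool_pos: [0.6331, -0.1907, 0.0397]
orientation: [-179.9, 0.2, 12.1]
force: [0.8, 0.0, -0.8]
opening: 0.0614
gripper_force: 0.0
clock: 30.4
tool_pos: [0.6354, -0.1905, 0.0275]
orientation: [180.0, -0.1, 12.3]
force: [-0.2, 0.7, -0.5]
opening: 0.0426
gripper_force: 0.0
clock: 30.8
tool_pos: [0.635, -0.1904, 0.0268]
orientation: [180.0, -0.0, 12.3]
force: [-0.9, 0.7, 1.2]
opening: 0.024
gripper_force: 30.0
clock: 31.2
tool_pos: [0.6364, -0.1906, 0.1295]
orientation: [179.9, -0.3, 12.3]
force: [-0.5, 0.9, -1.5]
opening: 0.0236
gripper_force: 30.0
[-1.99   0.483 -0.214] [-0.001 -0.003  0.572]
```

```bash
python3 -m creep '[{"grip":1,"delta_pos":[-0.3,0,-0.2],"rotation":[0,0,0]},{"grip":1,"delta_pos":[-0.7,0.1,-0.3],"rotation":[0,0,0]},{"grip":1,"delta_pos":[-1,0.1,-0.3],"rotation":[0,0,0]},{"grip":1,"delta_pos":[-1,0.1,-0.3],"rotation":[0,0,0]}]'
python3 -m creep '[{"grip":1,"delta_pos":[-0.4,0.1,0],"rotation":[0,0,0.09]},{"grip":1,"delta_pos":[-0.8,0.2,0],"rotation":[0,0,0.18]},{"grip":1,"delta_pos":[-1,0.2,0],"rotation":[0,0,0.27]},{"grip":1,"delta_pos":[-1,0.2,0],"rotation":[0,0,0.36]},{"grip":1,"delta_pos":[-1,0.2,0],"rotation":[0,0,0.45]}]'
python3 - <<'E'
from h import *
from plant import ctrl
o=ctrl.get_obs();print(*go(o,.452,-.280,.115,-39.2))
E
```

```text
clock: 31.6
tool_pos: [0.535, -0.2219, 0.1556]
orientation: [-179.9, 0.1, 12.1]
force: [0.8, 0.5, -1.7]
opening: 0.0238
gripper_force: 30.0
clock: 32.1
tool_pos: [0.4449, -0.2623, 0.1556]
orientation: [180.0, 0.1, -28.6]
force: [1.2, 0.2, -0.2]
opening: 0.024
gripper_force: 30.0
[0.148 0.121 0.406] [0.    0.001 0.117]
```

```bash
python3 -m creep '[{"grip":1,"delta_pos":[0.15,0.12,0],"rotation":[0,0,0.08]},{"grip":1,"delta_pos":[0.15,0.12,0],"rotation":[0,0,0.117]},{"grip":1,"delta_pos":[0.15,0.12,0.2],"rotation":[0,0,0.117]},{"grip":1,"delta_pos":[0.15,0.12,0.4],"rotation":[0,0,0.117]},{"grip":1,"delta_pos":[0.15,0.12,0.4],"rotation":[0,0,0.117]}]'
python3 - <<'E'
from h import *
from plant import ctrl
s=ctrl.snapshot("wrist"); cv2.imwrite("pics/w8.png",s["color"][:,:,::-1])
o=ctrl.get_obs();print(o["opening"],loc("R",[o["tool_pos"]]),*go(o,.452,-.280,.042,-39.2))
E
```

```text
clock: 32.6
tool_pos: [0.4512, -0.2791, 0.113]
orientation: [179.9, 0.4, -38.8]
force: [0.4, 0.1, -1.6]
opening: 0.0239
gripper_force: 30.0
0.02416519748953409 [[-0.03321941  0.03734428]] [0.005 0.003 0.726] [0.001 0.003 0.005]
```

View pics/w8.png

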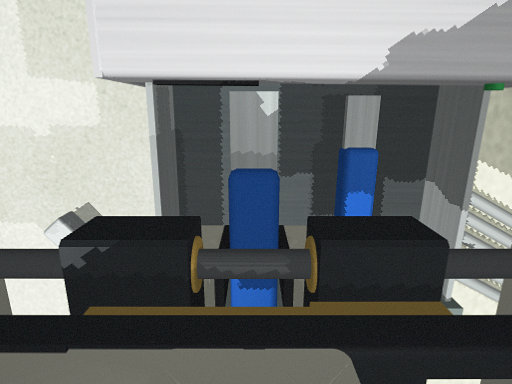

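The held blue (254,235) is clear of the first blue (357,185) and of both walls. Lowering and releasing.

```bash
python3 -m creep '[{"grip":1,"delta_pos":[-0.01,0,0.2],"rotation":[0,0,0]},{"grip":1,"delta_pos":[-0.01,0,0.45],"rotation":[0,0,0]},{"grip":1,"delta_pos":[-0.01,0,0.65],"rotation":[0,0,0]},{"grip":1,"delta_pos":[-0.01,0,0.71],"rotation":[0,0,0]},{"grip":1,"delta_pos":[-0.01,0,0.71],"rotation":[0,0,0]}]'
python3 -m creep '[{"grip":1,"delta_pos":[0,0,0],"rotation":[0,0,0]},{"grip":0.5,"delta_pos":[0,0,0],"rotation":[0,0,0]},{"grip":0.5,"delta_pos":[0,0,0],"rotation":[0,0,0]},{"grip":0.5,"delta_pos":[0,0,0],"rotation":[0,0,0]}]'
python3 -m creep '[{"grip":0.5,"delta_pos":[0,0,-0.2],"rotation":[0,0,0]},{"grip":0.5,"delta_pos":[0,0,-0.6],"rotation":[0,0,0]},{"grip":0.5,"delta_pos":[0,0,-0.9],"rotation":[0,0,0]},{"grip":0.5,"delta_pos":[0,0,-0.9],"rotation":[0,0,0]}]'
python3 - <<'E'
from look import *
s=ctrl.snapshot("wrist")
for k in blobs(s,"blue",300): r=rect(s,k,.033); print(loc("R",[r[0]]).round(3),np.round(r[1:],1))
c,a=U["R"]; p=c-.275*np.array([np.cos(np.radians(a)),np.sin(np.radians(a))]); print(p,np.linalg.norm(p))
o=ctrl.get_obs(); print(o["tool_pos"],*go(o,*p,.135,-39.2))
E
```

```text
clock: 33.15
tool_pos: [0.4525, -0.2793, 0.0454]
orientation: [180.0, 0.1, -38.8]
force: [0.1, 0.8, -0.6]
opening: 0.0239
gripper_force: 30.0
clock: 33.55
tool_pos: [0.453, -0.2794, 0.0463]
orientation: [-180.0, -0.1, -38.8]
force: [-0.9, -0.5, -0.2]
opening: 0.041
gripper_force: 0.0
clock: 33.95
tool_pos: [0.4552, -0.2802, 0.1403]
orientation: [-179.8, -0.4, -38.7]
force: [0.2, -0.5, 0.2]
opening: 0.044
gripper_force: 0.0
[[-0.028 -0.035]] [-39.   74.1  27. ]
[[-0.031  0.038]] [-38.7  81.9  23.6]
[[0.106 0.012]] [51.2 70.1 13.8]
[ 0.35589027 -0.24919194] 0.43445886456032795
[ 0.45394733 -0.27964502  0.13812168] [-0.955  0.377  0.026] [-0.001 -0.003  0.005]
```

Both blues are in. Push position for the right drawer.

```bash
python3 -m creep '[{"grip":1,"delta_pos":[-0.4,0.15,0],"rotation":[0,0,0.005]},{"grip":1,"delta_pos":[-0.8,0.3,0],"rotation":[0,0,0.005]},{"grip":1,"delta_pos":[-0.96,0.38,0],"rotation":[0,0,0.005]},{"grip":1,"delta_pos":[-0.96,0.38,0],"rotation":[0,0,0.005]},{"grip":1,"delta_pos":[-0.96,0.38,0],"rotation":[0,0,0.005]}]'
python3 -m creep '[{"grip":1,"delta_pos":[0,0,0.3],"rotation":[0,0,0]},{"grip":1,"delta_pos":[0,0,0.64],"rotation":[0,0,0]},{"grip":1,"delta_pos":[0,0,0.64],"rotation":[0,0,0]},{"grip":1,"delta_pos":[0,0,0.64],"rotation":[0,0,0]}]'
python3 -m creep '[{"grip":1,"delta_pos":[0.2,0,0],"rotation":[0,0,0]},{"grip":1,"delta_pos":[0.35,0,0],"rotation":[0,0,0]},{"grip":1,"delta_pos":[0.5,0,0],"rotation":[0,0,0]},{"grip":1,"delta_pos":[0.65,0,0],"rotation":[0,0,0]},{"grip":1,"delta_pos":[0.8,0,0],"rotation":[0,0,0]}]'
python3 - <<'E'
from h import *
from plant import ctrl
o=ctrl.get_obs();print(loc("R",[o["tool_pos"]])-[.148,0],o["force"])
E
```

```text
clock: 34.5
tool_pos: [0.354, -0.2488, 0.1355]
orientation: [-180.0, -0.0, -39.2]
force: [0.2, -0.3, 0.1]
opening: 0.009
gripper_force: 0.0
clock: 34.9
tool_pos: [0.3541, -0.249, 0.0714]
orientation: [179.9, 0.1, -39.2]
force: [-0.1, 0.2, -0.0]
opening: 0.0004
gripper_force: 0.0
clock: 35.4
tool_pos: [0.4163, -0.2996, 0.0728]
orientation: [-180.0, 0.0, -39.2]
force: [-2.1, 3.5, -0.5]
opening: 0.0004
gripper_force: 1.6
[[-0.19632124 -0.0009185 ]] [-2.12780097  3.46286028 -0.50996201]
```

```bash
python3 -m creep '[{"grip":1,"delta_pos":[0.15,0,0],"rotation":[0,0,0]},{"grip":1,"delta_pos":[0.3,0,0],"rotation":[0,0,0]},{"grip":1,"delta_pos":[0.45,0,0],"rotation":[0,0,0]},{"grip":1,"delta_pos":[0.6,0,0],"rotation":[0,0,0]},{"grip":1,"delta_pos":[0.7,0,0],"rotation":[0,0,0]}]'
python3 -m creep '[{"grip":1,"delta_pos":[0.05,0,0],"rotation":[0,0,0]},{"grip":1,"delta_pos":[0.1,0,0],"rotation":[0,0,0]},{"grip":1,"delta_pos":[0.13,0,0],"rotation":[0,0,0]},{"grip":1,"delta_pos":[0.13,0,0],"rotation":[0,0,0]}]'
python3 -m creep '[{"grip":1,"delta_pos":[0.02,0,0],"rotation":[0,0,0]},{"grip":1,"delta_pos":[0.03,0,0],"rotation":[0,0,0]},{"grip":1,"delta_pos":[0.03,0,0],"rotation":[0,0,0]}]'
python3 - <<'E'
from h import *
from plant import ctrl
o=ctrl.get_obs();print(loc("R",[o["tool_pos"]])-[.148,0],o["force"])
E
```

```text
clock: 35.9
tool_pos: [0.471, -0.3442, 0.0729]
orientation: [-180.0, -0.0, -39.2]
force: [-2.4, 2.4, 2.3]
opening: 0.0005
gripper_force: 1.4
clock: 36.3
tool_pos: [0.4807, -0.3521, 0.0719]
orientation: [-180.0, -0.1, -39.2]
force: [-0.0, -0.6, -1.0]
opening: 0.0006
gripper_force: 0.0
clock: 36.6
tool_pos: [0.4819, -0.3533, 0.0715]
orientation: [180.0, 0.1, -39.2]
force: [-2.6, 3.8, 3.8]
opening: 0.0006
gripper_force: 2.5
[[-0.11158197 -0.00107267]] [-2.57946045  3.77700017  3.77289091]
```

Push a little further to confirm the stop, then back off and rise.

```bash
python3 -m creep '[{"grip":1,"delta_pos":[0.02,0,0],"rotation":[0,0,0]},{"grip":1,"delta_pos":[0.04,0,0],"rotation":[0,0,0]},{"grip":1,"delta_pos":[0.04,0,0],"rotation":[0,0,0]}]'
python3 -m creep '[{"grip":1,"delta_pos":[-0.1,0,0],"rotation":[0,0,0]},{"grip":1,"delta_pos":[-0.3,0,0],"rotation":[0,0,0]},{"grip":1,"delta_pos":[-0.6,0,0],"rotation":[0,0,0]},{"grip":1,"delta_pos":[-0.6,0,-0.4],"rotation":[0,0,0]},{"grip":1,"delta_pos":[-0.6,0,-0.9],"rotation":[0,0,0]}]'
python3 - <<'E'
from h import *
from plant import ctrl
s=ctrl.snapshot("top"); np.savez("top2.npz",**s)
o=ctrl.get_obs();print(o["tool_pos"],*go(o,.60,-.05,.16,0))
a=s["color"][90:290,60:480,::-1]; cv2.imwrite("pics/top2.png",cv2.resize(a,None,fx=1.9,fy=1.9,interpolation=cv2.INTER_CUBIC))
E
```

```text
clock: 36.9
tool_pos: [0.4816, -0.3535, 0.0709]
orientation: [179.9, 0.5, -39.3]
force: [-12.3, 17.1, 13.0]
opening: 0.0005
gripper_force: 9.9
clock: 37.4
tool_pos: [0.4373, -0.3176, 0.1608]
orientation: [179.9, 0.2, -39.2]
force: [3.7, -0.6, -0.1]
opening: 0.0004
gripper_force: 0.0
[ 0.44229308 -0.32023097  0.17119981] [-0.481 -3.092  0.11 ] [ 0.002 -0.007 -0.434]
```

View pics/top2.png

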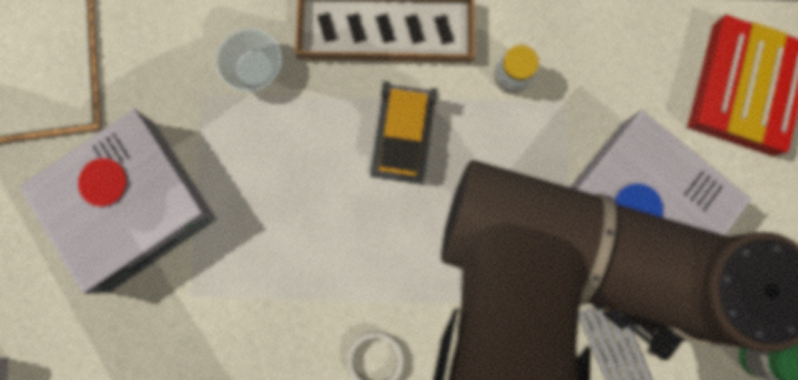

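The left drawer is shut flush, and no scraper is left on the visible bench. The pedal tread is at about (402,153) in the crop, which is pixel (271,170) in the top view. Moving over it.

```bash
python3 - <<'E'
from h import *
s=dict(np.load("top2.npz")); print(cast(s,[(271,170.5),(60+402/1.9,90+170/1.9),(60+408/1.9,90+95/1.9)],.062).round(3))
E
python3 -m creep '[{"grip":1,"delta_pos":[-0.1,-0.4,0],"rotation":[0,0,0]},{"grip":1,"delta_pos":[-0.16,-0.8,0],"rotation":[0,0,0]},{"grip":1,"delta_pos":[-0.16,-1,0],"rotation":[0,0,0]},{"grip":1,"delta_pos":[-0.16,-1,0],"rotation":[0,0,0]}]'
python3 -m creep '[{"grip":1,"delta_pos":[-0.1,-0.4,0],"rotation":[0,0,0]},{"grip":1,"delta_pos":[-0.16,-0.8,0],"rotation":[0,0,0]},{"grip":1,"delta_pos":[-0.16,-1,0],"rotation":[0,0,0]},{"grip":1,"delta_pos":[-0.16,-1,0],"rotation":[0,0,0]}]'
python3 -m creep '[{"grip":1,"delta_pos":[0,-0.1,0],"rotation":[0,0,-0.09]},{"grip":1,"delta_pos":[0,-0.4,0],"rotation":[0,0,-0.18]},{"grip":1,"delta_pos":[0,-0.4,0],"rotation":[0,0,-0.27]},{"grip":1,"delta_pos":[0,-0.4,0],"rotation":[0,0,-0.35]},{"grip":1,"delta_pos":[0,-0.4,0],"rotation":[0,0,-0.43]}]'
python3 - <<'E'
from h import *
from plant import ctrl
s=ctrl.snapshot("wrist"); np.savez("w9.npz",**s); cv2.imwrite("pics/w9.png",s["color"][:,:,::-1])
print(*go(ctrl.get_obs(),.58,-.035,.16,-6))
E
```

```text
[[ 0.644 -0.031  0.062]
 [ 0.616 -0.033  0.062]
 [ 0.738 -0.04   0.062]]
clock: 37.85
tool_pos: [0.4921, -0.2292, 0.1621]
orientation: [-179.9, -0.1, -39.1]
force: [0.3, -0.8, -0.4]
opening: 0.0006
gripper_force: 0.0
clock: 38.25
tool_pos: [0.5425, -0.1419, 0.1616]
orientation: [-180.0, -0.1, -39.1]
force: [-0.5, -0.3, -0.0]
opening: 0.0007
gripper_force: 0.0
clock: 38.75
tool_pos: [0.5658, -0.1131, 0.1613]
orientation: [180.0, 0.0, -0.3]
force: [0.1, -0.0, -0.5]
opening: 0.0002
gripper_force: 0.0
[ 0.144 -0.781  0.014] [0.    0.    0.068]
```

View pics/w9.png

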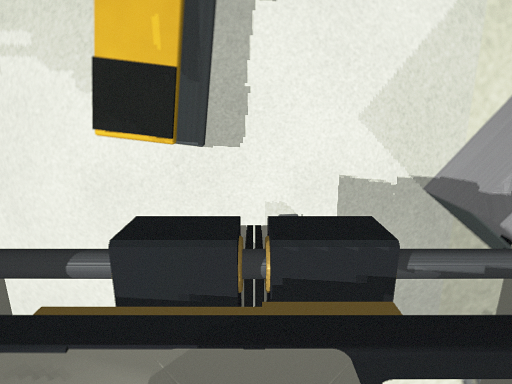

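The tread is the black patch with corners (93,57), (177,67), (173,138) and (93,130). Take a second view from nearer to get its height.

```bash
python3 -m creep '[{"grip":1,"delta_pos":[0.25,-0.4,0],"rotation":[0,0,0.04]},{"grip":1,"delta_pos":[0.54,-0.78,0],"rotation":[0,0,0.068]},{"grip":1,"delta_pos":[0.54,-0.78,0],"rotation":[0,0,0.068]},{"grip":1,"delta_pos":[0.54,-0.78,0],"rotation":[0,0,0.068]}]'
python3 - <<'E'
from h import *
from plant import ctrl
s=ctrl.snapshot("wrist"); np.savez("w10.npz",**s); cv2.imwrite("pics/w10.png",s["color"][:,:,::-1])
print(*go(ctrl.get_obs(),.644,-.031,.1,-6))
E
```

```text
clock: 39.2
tool_pos: [0.6209, -0.0347, 0.161]
orientation: [180.0, 0.0, -6.7]
force: [-1.0, -0.1, -0.3]
opening: 0.0005
gripper_force: 0.0
[ 0.23  -0.07   0.611] [ 0.     0.001 -0.008]
```

View pics/w10.png

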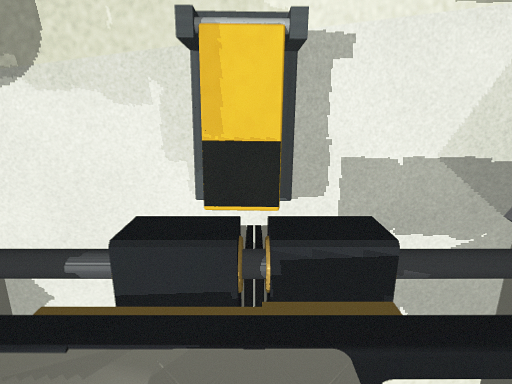

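Tread corners here: (203,140), (281,141), (279,207), (205,206).

Run:
```python
from h import *
from plant import ctrl
a=dict(np.load("w9.npz"));b=dict(np.load("w10.npz"))
P=np.array([tri(a,p,b,q) for p,q in(((93,57),(203,140)),((177,67),(281,141)),((173,138),(279,207)),((93,130),(205,206)))])
print(P.round(3),P.mean(0).round(3),[np.linalg.norm(P[i]-P[(i+1)%4]).round(3) for i in range(4)])
m=P.mean(0); print(*go(ctrl.get_obs(),m[0],m[1],m[2]+.022+.015,-6.7))
```

```text
[[ 0.671 -0.003  0.06 ]
 [ 0.664 -0.06   0.059]
 [ 0.615 -0.054  0.061]
 [ 0.621  0.003  0.062]] [ 0.643 -0.029  0.061] [np.float64(0.058), np.float64(0.05), np.float64(0.058), np.float64(0.05)]
[ 0.217 -0.093  0.635] [ 0.     0.001 -0.   ]
```

Tread is 58 × 50 mm at z = 0.061, matching the text. Move above it, and check the drawer areas and for leftover colour before pressing.

```bash
python3 -m creep '[{"grip":1,"delta_pos":[0.22,-0.09,0],"rotation":[0,0,0]},{"grip":1,"delta_pos":[0.22,-0.09,0.3],"rotation":[0,0,0]},{"grip":1,"delta_pos":[0.22,-0.09,0.63],"rotation":[0,0,0]},{"grip":1,"delta_pos":[0.22,-0.09,0.63],"rotation":[0,0,0]}]'
python3 - <<'E'
from look import *
for n in("top","side"):
    s=ctrl.snapshot(n); L=cv2.cvtColor(s["color"],cv2.COLOR_RGB2LAB)
    for u in U:
        c,a=U[u]; d=np.array([np.cos(np.radians(a)),np.sin(np.radians(a))]); v=np.array([-d[1],d[0]])
        for x in(-.115,-.15,-.2):
          row=[]
          for y in(-.06,0,.06):
            X=np.r_[c+x*d+y*v,.0]; p=cv2.projectPoints(X[None],cv2.Rodrigues(s["R"])[0],s["t"],s["intrinsics"],s["distortion"])[0].ravel().round().astype(int); row.append((p.tolist(),L[p[1],p[0]].tolist()))
          print(n,u,x,row)
    for col in("red","blue"):
        for k in blobs(s,col,80): r=rect(s,k,.022); print(n,col,r[0].round(3),np.round(r[1:],1))
x=ctrl.snapshot("top")["color"][100:300,60:480,::-1]; y=ctrl.snapshot("side")["color"][90:350,90:420,::-1]
x=cv2.resize(x,(780,300)); y=cv2.resize(y,(380,299)); cv2.imwrite("pics/chk.png",np.vstack([x,np.hstack([y,np.zeros((299,400,3),np.uint8)])]))
E
```

```text
clock: 39.65
tool_pos: [0.6399, -0.0301, 0.0943]
orientation: [179.9, 0.4, -6.8]
force: [-1.2, 0.7, -0.2]
opening: 0.0009
gripper_force: 0.0
top L -0.115 [([164, 217], [58, 133, 137]), ([148, 228], [60, 133, 139]), ([132, 239], [146, 128, 138])]
top L -0.15 [([170, 227], [62, 131, 137]), ([154, 238], [61, 132, 138]), ([138, 249], [188, 126, 140])]
top L -0.2 [([178, 240], [55, 132, 137]), ([162, 251], [57, 132, 137]), ([146, 262], [58, 133, 137])]
top R -0.115 [([387, 240], [213, 126, 140]), ([372, 228], [217, 126, 140]), ([357, 216], [143, 128, 135])]
top R -0.15 [([380, 249], [118, 129, 133]), ([365, 237], [148, 126, 138]), ([350, 224], [151, 127, 135])]
top R -0.2 [([370, 262], [120, 129, 131]), ([355, 249], [142, 129, 134]), ([340, 237], [145, 129, 134])]
top red [0.591 0.459] [-88.7  75.5  73. ]
top red [ 0.781 -0.629] [-17.2 212.7 175.3]
top blue [ 0.309 -0.728] [87.2 42.7 30.2]
top blue [ 0.337 -0.76 ] [ -3.2 229.   43.9]
top blue [ 0.565 -0.422] [-89.1  73.5  71.6]
top blue [0.526 0.782] [  7.4 238.8 112.5]
side L -0.115 [([176, 166], [135, 127, 135]), ([160, 163], [138, 128, 137]), ([145, 160], [129, 126, 137])]
side L -0.15 [([172, 174], [133, 127, 134]), ([157, 170], [136, 127, 137]), ([141, 167], [183, 126, 140])]
side L -0.2 [([167, 184], [197, 127, 137]), ([151, 181], [200, 126, 141]), ([135, 178], [204, 127, 140])]
side R -0.115 [([298, 323], [196, 127, 140]), ([297, 302], [199, 126, 140]), ([295, 283], [133, 128, 133])]
side R -0.15 [([285, 323], [115, 128, 133]), ([284, 302], [136, 128, 136]), ([283, 283], [135, 128, 133])]
side R -0.2 [([267, 323], [128, 126, 137]), ([266, 302], [133, 128, 135]), ([266, 283], [130, 128, 134])]
side red [ 0.786 -0.624] [-17.  225.3 169. ]
side red [0.623 0.507] [-59.7  79.7  79.2]
side blue [ 0.601 -0.373] [45.2 80.5 77. ]
side blue [0.438 0.781] [ -0.  233.5 138.2]
```

View pics/chk.png

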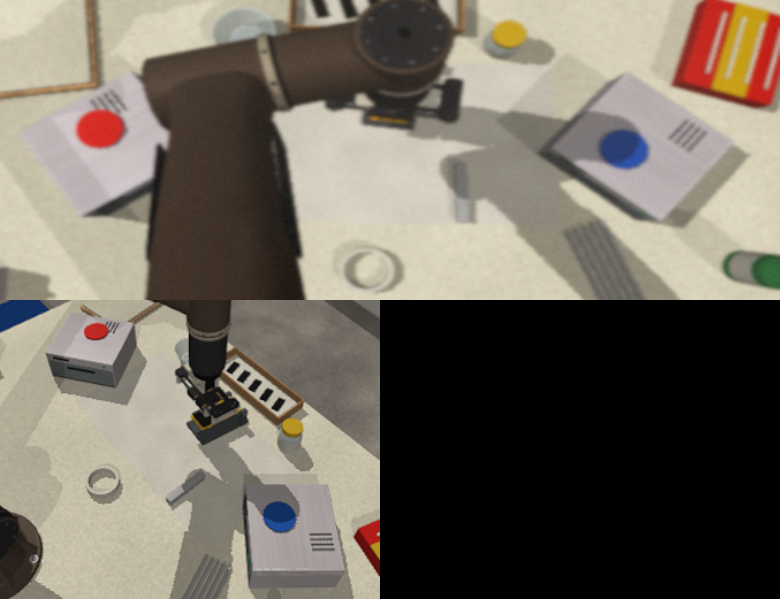

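Both drawers are closed, no scrapers are on the bench, and the bar is in place at (462,190). Pressing the pedal in steps.

```bash
python3 -m creep '[{"grip":1,"delta_pos":[0,0,0.1],"rotation":[0,0,0]},{"grip":1,"delta_pos":[0,0,0.2],"rotation":[0,0,0]},{"grip":1,"delta_pos":[0,0,0.3],"rotation":[0,0,0]},{"grip":1,"delta_pos":[0,0,0.36],"rotation":[0,0,0]},{"grip":1,"delta_pos":[0,0,0.36],"rotation":[0,0,0]}]'
python3 -m creep '[{"grip":1,"delta_pos":[0,0,0.03],"rotation":[0,0,0]},{"grip":1,"delta_pos":[0,0,0.05],"rotation":[0,0,0]},{"grip":1,"delta_pos":[0,0,0.05],"rotation":[0,0,0]}]'
```

```text
clock: 40.35
tool_pos: [0.6446, -0.0282, 0.0631]
orientation: [180.0, -0.1, -6.6]
force: [-1.8, -0.2, 10.2]
opening: 0.0003
gripper_force: 5.2
clock: 40.65
tool_pos: [0.6449, -0.0282, 0.0618]
orientation: [180.0, -0.2, -6.5]
force: [-10.5, 2.1, 32.5]
opening: 0.0003
gripper_force: 17.1
```

Force jumped from 10 to 32 N with hardly any travel, so the pedal is on its stop. Hold briefly, then release and rise clear.

```bash
python3 -m creep '[{"grip":1,"delta_pos":[0,0,0],"rotation":[0,0,0]},{"grip":1,"delta_pos":[0,0,0],"rotation":[0,0,0]}]'
python3 -m creep '[{"grip":1,"delta_pos":[0,0,-0.15],"rotation":[0,0,0]},{"grip":1,"delta_pos":[0,0,-0.3],"rotation":[0,0,0]},{"grip":1,"delta_pos":[0,0,-0.6],"rotation":[0,0,0]},{"grip":1,"delta_pos":[0,0,-1],"rotation":[0,0,0]},{"grip":1,"delta_pos":[0,0,-1],"rotation":[0,0,0]}]'
python3 -m creep '[{"grip":1,"delta_pos":[-0.25,0.07,0],"rotation":[0,0,0]},{"grip":1,"delta_pos":[-0.25,0.07,0],"rotation":[0,0,0]},{"grip":1,"delta_pos":[-0.25,0.07,0],"rotation":[0,0,0]},{"grip":1,"delta_pos":[-0.25,0.07,0],"rotation":[0,0,0]}]'
python3 - <<'E'
from h import *
from plant import ctrl
s=ctrl.snapshot("wrist"); b=dict(np.load("w10.npz"))
for q in(b,s):
    H=cv2.cvtColor(q["color"],cv2.COLOR_RGB2HSV); m=cv2.inRange(H,(18,150,120),(32,255,255)); m[215:]=0
    ys,xs=np.nonzero(m); print(xs.min(),xs.max(),ys.min(),ys.max(),len(xs))
o=ctrl.get_obs(); print(o["tool_pos"],o["force"],o["clock"])
E
```

```text
clock: 40.85
tool_pos: [0.6449, -0.0282, 0.0619]
orientation: [-180.0, -0.2, -6.5]
force: [-11.7, 2.3, 32.4]
opening: 0.0003
gripper_force: 17.1
clock: 41.35
tool_pos: [0.6468, -0.028, 0.1631]
orientation: [-179.9, -0.5, -6.6]
force: [1.0, -0.6, 0.5]
opening: 0.0005
gripper_force: 0.0
clock: 41.75
tool_pos: [0.6184, -0.0323, 0.1573]
orientation: [180.0, -0.0, -6.6]
force: [0.3, 0.1, -0.5]
opening: 0.0003
gripper_force: 0.0
199 284 24 210 10024
201 288 18 208 10420
[ 0.61846837 -0.03223666  0.15723773] [ 0.48998551  0.33151427 -0.63938312] 41.8
```

The force rose sharply at the stop, and the pedal is back up: its yellow outline matches the earlier view. Handing in.

```bash
python3 -c "
from plant import ctrl
print(ctrl.close_job())"
```

```text
the job is handed in; nothing more can be done
None
```

The job is handed in: three red and two blue scrapers are in the drawers of their colours, both drawers are home, the pedal was pressed to its stop and is back up, and the steel bar was left alone; no verdict was returned.

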